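# Unstack a delivery: column into its V-cradle, boxes and case onto their mats

### The arm

A 6-joint arm with a two-finger parallel gripper is mounted at the origin on a cart in front of the work surface, level with it; the furniture and walls round the work are solid. World frame = base frame: x ahead of the robot, y to its left, z up, the work surface at z = 0. Lengths are in m, angles in rad, forces in N, time in s.
With the tool pointing down it reaches from about 0.3 to 0.775 m from the base axis. Payload 14.6 kg.
Tool frame: the origin (TCP) lies on the centre line of the jaws, within the pads' length; the fingertips stand 11 mm ahead of it and the grasp point (between the pads) lies 8 mm behind it; y points along the fingers, x is the direction in which the jaws open and shut, and the axes are right-handed (so a half turn about y gives the same grasp; the last joint's range is limited). The gripper opens to 94 mm and grips with 3 to 60 N. Pads are 16 mm wide; open, the fingers measure 119 mm over their backs; the gripper's body (75 mm by 177 mm) begins 78 mm behind the grasp point.
Start: joints at [-1.254, 0.3, 1.521, -0, 1.321, -0.067], TCP at [0.206, -0.51, 0.216] pointing down, gripper open.
Joint ranges: [-3.03, 3.03], [-0.79, 2.21], [0.23, 2.52], [-1.04, 4.18], [0, 3.07], [-2.55, 2.55]. Speed limits (rad/s): [2.22, 2.22, 2.57, 3.14, 3.14, 3.14].

### API

Orientations are given as [roll, pitch, yaw] about the fixed x, y, z axes, in that order (R = Rz(yaw) Ry(pitch) Rx(roll)).
In Python, from station import ctrl, imaging gives the robot as it stands. The module is installed in compiled form; this text tells all that it offers.
- The arm moves only by the tool apply_moves, never from a script. Its argument "deltas" is a list of rows, each an object with "dp": the shift along the tool's x, y, z in m, a list of three; "roll": the turn about the tool's y in rad; "grip": the closure, from -1 (fully open) to 1 (shut). In form: [{"dp": [tx, ty, tz], "roll": roll, "grip": grip}, ...]. A call has 1 to 10 rows; each row shifts and turns the commanded pose from where the row before left it, along the tool's axes as they then stand; what a row does not reach is not made up. A row lasts 1/8 s, in which the tool goes at most 62.5 mm and 10.7 degrees, less where a joint would pass 70% of its speed; a pose out of reach is approached as far as the arm can. A call with a gripper value outside its range is refused whole. The fingers move at their own pace and stop on an object; "newtons" is the grip in N (left out, the last holds). Time passes only in rows, so rows that do not move let the fingers close. It gives the time, the measured TCP pose, the force and the opening at its end, in the units of the state.
- ctrl.get_obs(): the state, without advancing time (a new reading comes with each control period).
- imaging.camera(name): name is "scene" or "top" or "wrist"; returns the picture (480x640x3 uint8, blue, green, red); there is no depth.
- imaging.camera_info(name): a dict with "K" (3x3 intrinsics, pixels), "D" ([k1, k2, p1, p2, k3] as OpenCV has them; the pictures are not rectified), "world_from_camera" (4x4, takes a point from camera to world coordinates). Camera axes: x right, y down, z forward; pixel columns grow to the right and rows downward; lengths in m; the calibration is good to about 2 mm. A picture is of the moment at which its call begins: read the wrist's pose just before it. camera_info takes no time and is no camera call; for the wrist camera it gives the pose at the moment of the call.
- ctrl.hand_in(): hands the job in, once; it reports no verdict.
The state is a dict: "time_s": time; "qpos": joint angles; "joint_vel": joint speeds; "tau": joint torques, N m; "ee_pos": TCP position; "eef_rot": TCP orientation; "force": force on the tool from outside, world axes, zero at the start; "moment": the same for the moment, N m; "grip_width": finger opening in m.
Only numpy, scipy, OpenCV 4.12 (cv2) and the standard library are available. Lean on these libraries where they do the work, as an engineer would, in place of code of your own. Each camera call takes 0.05 s, during which the arm holds its last target. There are 200 camera calls.

### The job

Take the stack on the bench apart from the top down: lay the steel column in both V-notches of the green cradle, then set the red box on the red mat and the blue box on the blue mat (either first), and last the long grey case lengthwise on the long grey mat. Set each box and the case flat, centred and square on its mat, put everything down gently without letting it fall, never lay the column down on the bench, and do not disturb the beaker or the marker.

Things in the scene. Friction and masses are not known exactly. Their poses are not given: they have to be found in the camera images.
- column_center (a point): Centre of a loose steel tube, 20 mm diameter, 150 mm long along its y (level), 0.15 kg; dark end nuts (25 mm diameter, last 14 mm), green plugs, two thin green bands; ends alike. At the start it tops the stack, along its length, in a V-notch on each small box's lid, axis 20 mm above the lids and 90 mm above the bench; under its middle is a 46 mm gap between the boxes.
- red_box_center (a point): Centre of the body of a loose red box, 50 x 50 mm, 34 mm high, 0.12 kg, z up. A white V-notch rib on its lid (10 mm along y, 34 mm wide in x) rises 20 mm above the lid. At the start it stands on one end of the long case (either), 48 mm from its centre, sides parallel; the case's lid reaches 5 mm beyond it on each long side, so fingers cannot go below the box's foot there.
- blue_box_center (a point): Centre (half-way up the body) of the loose blue box; the same as the red box in all but colour, on the other end of the long grey case at the start.
- long_case_center (a point): Centre (half-way up) of the loose long grey case, the bottom of the stack: 60 mm (its x) by 150 mm (its y, the long way), 36 mm high, 0.35 kg, closed, flat lid. It stands on the bench at the start.
- red_mat: Red square mat with a thin white border, fixed, 76 x 76 mm; origin at its centre on the bench, top 4 mm above the origin, sides along x and y. Place for the red box, whichever way round.
- blue_mat: Blue square mat with a thin white border, fixed, 76 x 76 mm; origin at its centre on the bench, top 4 mm above the origin, sides along x and y. Place for the blue box, whichever way round.
- grey_mat: Long grey mat with a thin white border, fixed, 86 mm (its x) by 176 mm (its y, the long way); origin at its centre on the bench, top 4 mm above the origin. Place for the long grey case.
- cradle_rest (a point): The place of the column's centre when cradled: 40 mm above the bench, over the middle of the fixed green cradle (base 60 x 110 mm, 6 mm thick, long way along y). Two white 90 degree V-notches, open upward, 8 mm thick, 34 mm wide, tops 40 mm above the bench, stand 38 mm either side of the middle; the column lies along y in both, either way round. Between them is room for fingers.
- yellow_beaker_center (a point): Centre (half-way up) of a bystander: a glass beaker with a yellow filling, 66 mm wide and 72 mm high, loose behind the stack. Leave it alone.
- black_marker_center (a point): Centre of a bystander: a white and black felt marker, 131 mm long (along its y) and 14 mm thick, lying loose in front of the stack. Leave it alone.
Mind the look-alikes: they are no part of the job. Of the things that look like the part that bears cradle_rest, the larger one is meant.

How it is judged:
By the outcome, as a careful person would: the job done as asked, in the order asked, and still so for the second after the job is handed in, with the robot touching nothing.
It also fails if it takes over 109 s, if anything falls off the work surface, if the arm or the gripper's body presses on something with over 40 N, if the wrist force passes 120 N, or if a joint passes its speed limit or range.

## Working session

There is one attempt and no reset: what is moved stays moved. The work goes in short steps, Python scripts to look and compute and a tool call to move; the robot and the scene stay as the last step left them, time stands still between calls to the robot, and variables do not carry over. Pictures are saved under pics/ and viewed, about 12 in all and at most 16, crops included, and the job is handed in when it is done.

Besides the shell and the picture viewer there is one more tool, called after "Request:" by a JSON object that holds its "name" and its "arguments". apply_moves: Moves the arm, as the interface text tells. Its arguments: {"type":"object","properties":{"deltas":{"type":"array"},"newtons":{"type":"number"}},"required":["deltas"]}

```bash
mkdir -p pics; python3 - <<'E'
from station import ctrl, imaging
import cv2,numpy as np
np.set_printoptions(precision=4,suppress=True)
print(ctrl.get_obs())
for n in("scene","top"):
    cv2.imwrite(f"pics/{n}0.png",imaging.camera(n)); print(imaging.camera_info(n))
E
```

```text
{'time_s': 0.0, 'qpos': array([-1.2536,  0.3005,  1.5216,  0.    ,  1.3207, -0.0666]), 'joint_vel': array([-0.0006, -0.0002, -0.0011, -0.0015,  0.001 ,  0.0018]), 'tau': array([ -0.0005, -53.1802, -35.2737,   0.0708,   0.0243,  -0.0001]), 'ee_pos': array([ 0.2059, -0.5098,  0.2159]), 'eef_rot': array([-1.5707,  0.0011, -1.187 ]), 'force': array([ 0.688 ,  0.8113, -0.2585]), 'moment': array([-0.0492, -0.02  , -0.0076]), 'grip_width': 0.09398606080247252}
{'K': array([[618.3419,   0.    , 322.2909],
       [  0.    , 618.3419, 236.7155],
       [  0.    ,   0.    ,   1.    ]]), 'D': array([-0.1978,  0.    ,  0.    ,  0.    ,  0.    ]), 'world_from_camera': array([[-0.7647, -0.3826,  0.5186, -0.2109],
       [-0.6444,  0.4657, -0.6066,  0.8484],
       [-0.0094, -0.798 , -0.6026,  0.9199],
       [ 0.    ,  0.    ,  0.    ,  1.    ]])}
{'K': array([[599.3548,   0.    , 317.5508],
       [  0.    , 599.3548, 238.3358],
       [  0.    ,   0.    ,   1.    ]]), 'D': array([-0.0671,  0.    ,  0.    ,  0.    ,  0.    ]), 'world_from_camera': array([[ 0.0203, -0.9857,  0.1673,  0.3306],
       [-0.9997, -0.0228, -0.0125,  0.0023],
       [ 0.0161, -0.167 , -0.9858,  1.2501],
       [ 0.    ,  0.    ,  0.    ,  1.    ]])}
```

View pics/scene0.png

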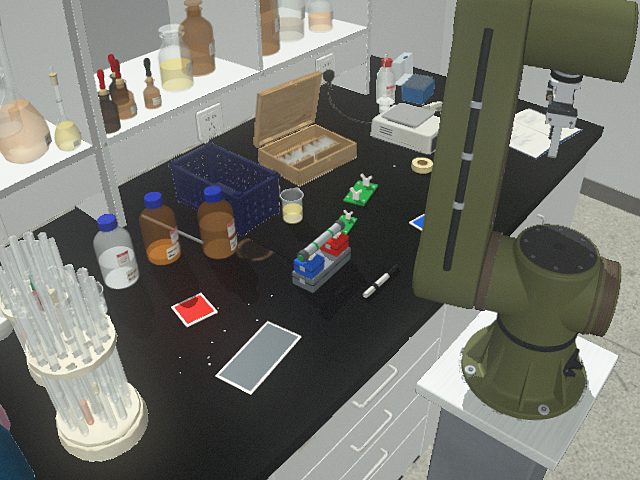

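View pics/top0.png

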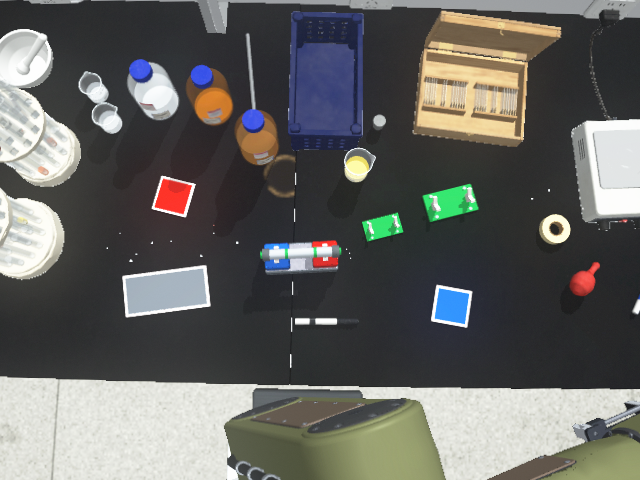

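```bash
cat > h.py <<'E'
from station import ctrl, imaging
import cv2,numpy as np
np.set_printoptions(precision=4,suppress=True)
def world(info,px,z):
    px=np.asarray(px,float).reshape(-1,1,2)
    n=cv2.undistortPoints(px,info["K"],info["D"]).reshape(-1,2)
    T=info["world_from_camera"]; d=np.c_[n,np.ones(len(n))]@T[:3,:3].T
    return T[:3,3]+d*((z-T[2,3])/d[:,2])[:,None]
def pix(info,P):
    T=np.linalg.inv(info["world_from_camera"])
    return cv2.projectPoints(np.asarray(P,float).reshape(-1,1,3),cv2.Rodrigues(T[:3,:3])[0],T[:3,3],info["K"],info["D"])[0].reshape(-1,2)
def mask(img,lo,hi):
    return cv2.inRange(cv2.cvtColor(img,cv2.COLOR_BGR2HSV),np.array(lo),np.array(hi))
def blobs(m,amin=8):
    cs,_=cv2.findContours(m,cv2.RETR_EXTERNAL,cv2.CHAIN_APPROX_NONE)
    return [c for c in cs if cv2.contourArea(c)>amin]
def rect(info,c,z):
    w=world(info,c.reshape(-1,2),z)[:,:2]
    (x,y),(a,b),t=cv2.minAreaRect((w*1000).astype(np.float32))
    return np.array([x,y,a,b,t])
def ortho(img,info,x0,x1,y0,y1,z,s=0.0005):
    # rows: x decreasing downward ; cols: y decreasing rightward
    xs=np.arange(x1,x0,-s); ys=np.arange(y1,y0,-s)
    X,Y=np.meshgrid(xs,ys,indexing='ij')
    p=pix(info,np.c_[X.ravel(),Y.ravel(),np.full(X.size,z)]).astype(np.float32).reshape(len(xs),len(ys),2)
    return cv2.remap(img,p[...,0],p[...,1],cv2.INTER_CUBIC)
E
python3 - <<'E'
from h import *
i=imaging.camera_info("top"); im=cv2.imread("pics/top0.png")
cl={"red":([0,120,80],[6,255,255],.004),"blue":([100,130,100],[118,255,255],.004),"green":([55,120,60],[75,255,255],.006),"grey":([95,20,100],[115,90,220],.004)}
for n,(lo,hi,z) in cl.items():
    for c in blobs(mask(im,lo,hi),10):
        M=c.reshape(-1,2).mean(0)
        if 100<M[0]<500 and 150<M[1]<340: print(n,M,rect(i,c,z),"z07",rect(i,c,.07)[:4],"z09",rect(i,c,.09)[:2])
a=ortho(im,i,.43,.62,-.15,.17,.07); b=ortho(im,i,.43,.72,-.40,.0,.006)
cv2.imwrite("pics/o1.png",cv2.resize(a,None,fx=1.2,fy=1.2)); cv2.imwrite("pics/o2.png",b); print(a.shape,b.shape)
E
```

```text
red [325.1791 261.3284] [493.2703 -30.1923  19.0128  50.3953   1.2882] z07 [484.6551 -28.4724  18.0058  47.726 ] z09 [482.0445 -27.9512]
red [323.9474 242.9649] [532.3787 -27.1689  11.5106  51.1367   6.1447] z07 [521.692  -25.6091  10.9008  48.4282] z09 [518.4537 -25.1365]
red [172.8571 195.9554] [626.9968 297.6995  64.4687  65.2438  77.1686] z07 [611.2987 282.0521  61.054   61.788 ] z09 [606.5417 277.3106]
blue [451.4569 305.8534] [ 406.2598 -295.7373   64.1054   63.4626   80.8216] z07 [ 402.2532 -279.9525   60.71     60.1012] z09 [ 401.0392 -275.1692]
blue [277.303  264.0455] [485.7305  70.2081  21.0757  50.3066   1.3066] z07 [477.5147  66.6102  19.9594  47.6421] z09 [475.0251  65.5199]
blue [276.0351 245.3333] [525.9034  73.5416  12.7775  50.4857   1.3164] z07 [515.5599  69.7671  12.1007  47.8116] z09 [512.4254  68.6233]
green [286. 253.] [509.1111  51.9627  16.9593   4.1941   1.6465] z07 [499.9286  49.4068  16.0868   3.9784] z09 [497.0591  48.6081]
green [314.8421 252.2105] [512.6124  -8.755   16.9566   4.1962   1.2218] z07 [503.2498  -8.1873  16.0843   3.9803] z09 [500.324   -8.
[... 461 characters left out ...]
9.5964] [479.8695  19.843   15.8018 150.8465   4.2343] z07 [471.9641  18.9127  14.9648 142.8568] z09 [469.5685  18.6308]
grey [300.3333 256.5439] [500.7268  22.291   12.4102  50.6375   3.8183] z07 [491.7167  21.2311  11.7529  47.9554] z09 [488.9864  20.9099]
grey [271.5763 255.2203] [506.6604  79.2765  21.1863  46.3286   1.3178] z07 [497.336   75.1983  20.0641  43.8747] z09 [494.5105  73.9624]
grey [329.3684 252.2281] [516.0724 -35.2504  18.9746  46.5927   8.4743] z07 [506.2495 -33.2626  17.9696  44.1249] z09 [503.2729 -32.6602]
grey [299.2143 243.3929] [527.7971  23.1472  10.6174  47.106    5.7766] z07 [517.3531  22.0419  10.0551  44.611 ] z09 [514.1883  21.707 ]
(380, 640, 3) (580, 800, 3)
```

View pics/o1.png

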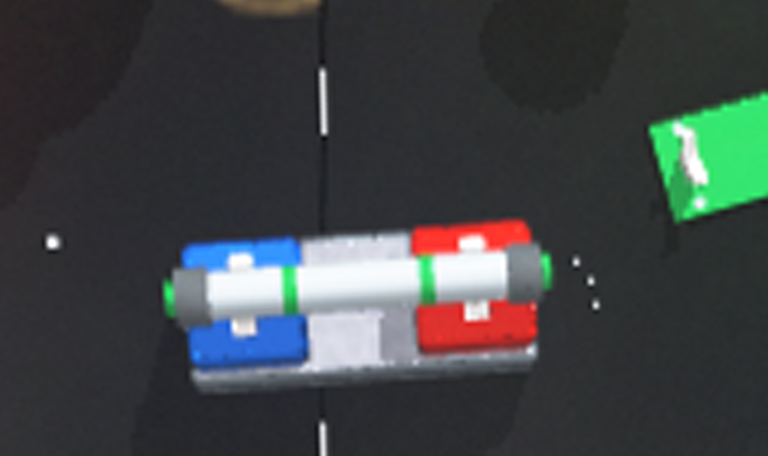

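View pics/o2.png

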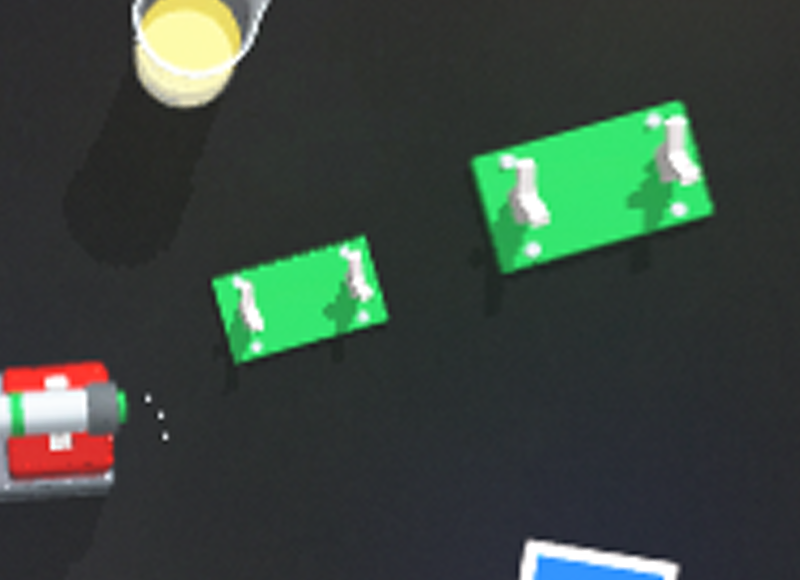

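Top view: stack at ~(300,255) px with blue on the left (+y) and red on the right. The large cradle at (450,203) measures 61x112 mm, as specified, and the small decoy is at (382,227). Mat sizes are consistent with the specification.

```bash
cat >> h.py <<'E'
def plan(x,y,z,yaw,n):
    o=ctrl.get_obs(); p=o["ee_pos"]; w=o["eef_rot"][2]
    dP=np.array([x,y,z])-p; dw=(yaw-w+np.pi)%(2*np.pi)-np.pi
    print("at",p,o["eef_rot"],"t",o["time_s"],"F",o["force"],"w",o["grip_width"],"step mm",np.linalg.norm(dP)/n*1000)
    for k in range(n):
        a=w+dw*k/n; c,s=np.cos(a),np.sin(a)
        d=np.array([c*dP[0]+s*dP[1],-dP[2],-s*dP[0]+c*dP[1]])/n
        print(k,np.round(d,4).tolist(),round(-dw/n,4))
E
python3 -c "
from h import *
plan(.4987,.0203,.2,.058,16)"
```

```text
at [ 0.2059 -0.5098  0.2159] [-1.5707  0.001  -1.187 ] t 0.1 F [-0.5324 -0.0551 -0.0275] w 0.09365856219757722 step mm 37.861135055765324
0 [-0.0239, 0.001, 0.0294] -0.0778
1 [-0.0215, 0.001, 0.0311] -0.0778
2 [-0.019, 0.001, 0.0327] -0.0778
3 [-0.0164, 0.001, 0.0341] -0.0778
4 [-0.0137, 0.001, 0.0353] -0.0778
5 [-0.0109, 0.001, 0.0362] -0.0778
6 [-0.0081, 0.001, 0.037] -0.0778
7 [-0.0052, 0.001, 0.0375] -0.0778
8 [-0.0023, 0.001, 0.0378] -0.0778
9 [0.0007, 0.001, 0.0378] -0.0778
10 [0.0036, 0.001, 0.0377] -0.0778
11 [0.0065, 0.001, 0.0373] -0.0778
12 [0.0094, 0.001, 0.0367] -0.0778
13 [0.0122, 0.001, 0.0358] -0.0778
14 [0.015, 0.001, 0.0348] -0.0778
15 [0.0176, 0.001, 0.0335] -0.0778
```

Request:
{"name": "apply_moves", "arguments": {"deltas": [{"dp": [-0.0239,0.001,0.0294],"roll": -0.0778,"grip": -1},{"dp": [-0.0215,0.001,0.0311],"roll": -0.0778,"grip": -1},{"dp": [-0.019,0.001,0.0327],"roll": -0.0778,"grip": -1},{"dp": [-0.0164,0.001,0.0341],"roll": -0.0778,"grip": -1},{"dp": [-0.0137,0.001,0.0353],"roll": -0.0778,"grip": -1},{"dp": [-0.0109,0.001,0.0362],"roll": -0.0778,"grip": -1},{"dp": [-0.0081,0.001,0.037],"roll": -0.0778,"grip": -1},{"dp": [-0.0052,0.001,0.0375],"roll": -0.0778,"grip": -1},{"dp": [-0.0023,0.001,0.0378],"roll": -0.0778,"grip": -1}]}}

```text
time_s: 1.23
ee_pos: [0.3711, -0.2106, 0.2073]
eef_rot: [-1.571, 0.0, -0.484]
force: [0.4, -0.1, -0.1]
grip_width: 0.0937
```

Request:
{"name": "apply_moves", "arguments": {"deltas": [{"dp": [0.0007,0.001,0.0378],"roll": -0.0778,"grip": -1},{"dp": [0.0036,0.001,0.0377],"roll": -0.0778,"grip": -1},{"dp": [0.0065,0.001,0.0373],"roll": -0.0778,"grip": -1},{"dp": [0.0094,0.001,0.0367],"roll": -0.0778,"grip": -1},{"dp": [0.0122,0.001,0.0358],"roll": -0.0778,"grip": -1},{"dp": [0.015,0.001,0.0348],"roll": -0.0778,"grip": -1},{"dp": [0.0176,0.001,0.0335],"roll": -0.0778,"grip": -1},{"dp": [0,0,0],"roll": 0,"grip": -1},{"dp": [0,0,0],"roll": 0,"grip": -1}]}}

```text
time_s: 2.35
ee_pos: [0.4984, 0.0198, 0.2002]
eef_rot: [-1.571, 0.001, 0.057]
force: [0.8, 0.3, 0.4]
grip_width: 0.0939
```

```bash
python3 -c "
from h import *
plan(.4987,.0203,.2,.058,1)
i=imaging.camera_info('wrist');im=imaging.camera('wrist');cv2.imwrite('pics/w1.png',im);print(i)
np.save('pics/w1.npy',i['world_from_camera'])
for c in blobs(mask(im,[50,110,50],[75,255,255]),15):
    m=cv2.moments(c); p=[m['m10']/m['m00'],m['m01']/m['m00']]; print(p,m['m00'],world(i,p,.09))
"
```

```text
at [0.4984 0.0198 0.2002] [-1.5709  0.0007  0.0572] t 2.35 F [0.82   0.2885 0.4466] w 0.09385530800949111 step mm 0.5812415792232806
0 [0.0003, 0.0002, 0.0004] -0.0008
{'K': array([[428.6217,   0.    , 312.7061],
       [  0.    , 428.6217, 236.7782],
       [  0.    ,   0.    ,   1.    ]]), 'D': array([-0.0757,  0.    ,  0.    ,  0.    ,  0.    ]), 'world_from_camera': array([[ 0.9984,  0.0541,  0.0151,  0.4935],
       [ 0.0561, -0.9567, -0.2856,  0.1041],
       [-0.001 ,  0.286 , -0.9582,  0.3693],
       [ 0.    ,  0.    ,  0.    ,  1.    ]])}
[409.7766949152542, 464.59519774011295] 1180.0 [[ 0.5899 -0.1726  0.09  ]]
[376.904288572143, 374.1989872468117] 2666.0 [[ 0.5527 -0.0852  0.09  ]]
[316.4612903225806, 279.3602150537634] 155.0 [[ 0.5023 -0.0101  0.09  ]]
[315.02194092827, 198.1139240506329] 197.5 [[0.4979 0.0477 0.09  ]]
[313.8048484848485, 118.93575757575758] 137.5 [[0.4942 0.0985 0.09  ]]
```

View pics/w1.png

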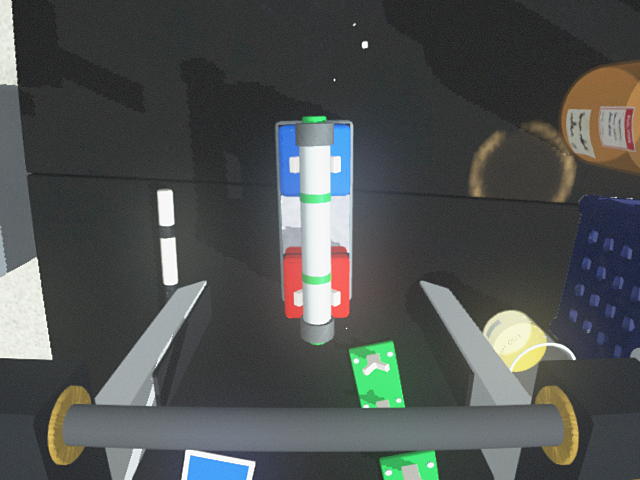

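The wrist view shows the column between bands at (316,279) and (315,198), centred between the jaws. The wrist camera gives a column centre of (0.500, 0.021) and the top camera gives (0.4975, 0.020), so they agree within 2.5 mm. I'll go down now.

Request:
{"name": "apply_moves", "arguments": {"deltas": [{"dp": [0.0007,0.03,0.001],"roll": -0.01,"grip": -1},{"dp": [0,0.04,0],"roll": 0,"grip": -1},{"dp": [0,0.033,0],"roll": 0,"grip": -1},{"dp": [0,0.015,0],"roll": 0,"grip": -1},{"dp": [0,0,0],"roll": 0,"grip": -1},{"dp": [0,0,0],"roll": 0,"grip": 0.3},{"dp": [0,0,0],"roll": 0,"grip": 0.45},{"dp": [0,0,0],"roll": 0,"grip": 0.5}], "newtons": 5}}

```text
time_s: 3.4
ee_pos: [0.4996, 0.0212, 0.083]
eef_rot: [-1.571, -0.001, 0.068]
force: [0.1, 1.0, 0.0]
grip_width: 0.0675
```

```bash
python3 -c "
from h import *
plan(.499,.0208,.082,.067,1)
i=imaging.camera_info('wrist');im=imaging.camera('wrist');cv2.imwrite('pics/w2.png',im)
for c in blobs(mask(im,[50,110,50],[75,255,255]),15):
    m=cv2.moments(c); p=[m['m10']/m['m00'],m['m01']/m['m00']]; print(p,m['m00'],world(i,p,.1))
"
```

```text
at [0.4996 0.0212 0.083 ] [-1.5709 -0.001   0.0678] t 3.4 F [0.113  0.9709 0.0311] w 0.0675400800582093 step mm 1.2783728222011337
0 [-0.0006, 0.001, -0.0004] 0.0008
[393.351623002142, 466.00972153567307] 1011.5 [[ 0.5406 -0.046   0.1   ]]
[308.89073305670814, 389.17704011065] 241.0 [[ 0.4996 -0.0065  0.1   ]]
[332.0250626566416, 385.0726817042606] 66.5 [[ 0.5091 -0.0038  0.1   ]]
[313.496, 262.8821333333333] 625.0 [[0.4977 0.0499 0.1   ]]
[313.0507900677201, 129.20090293453725] 443.0 [[0.4942 0.0989 0.1   ]]
```

View pics/w2.png

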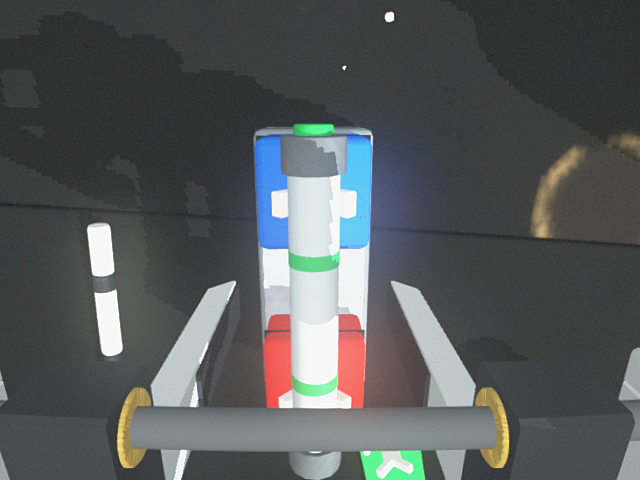

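Column is centred between the fingers in x (≈313 px), so I'll close.

Request:
{"name": "apply_moves", "arguments": {"deltas": [{"dp": [0,0.001,0.0],"roll": 0,"grip": 0.7},{"dp": [0,0,0],"roll": 0,"grip": 1},{"dp": [0,0,0],"roll": 0,"grip": 1},{"dp": [0,0,0],"roll": 0,"grip": 1},{"dp": [0,0,0],"roll": 0,"grip": 1},{"dp": [0,0,0],"roll": 0,"grip": 1}], "newtons": 5}}

```text
time_s: 4.2
ee_pos: [0.4995, 0.0212, 0.0815]
eef_rot: [-1.571, -0.0, 0.068]
force: [1.9, 0.4, -1.0]
grip_width: 0.0197
```

Request:
{"name": "apply_moves", "arguments": {"deltas": [{"dp": [0,0,0],"roll": 0,"grip": 1},{"dp": [0,0,0],"roll": 0,"grip": 1},{"dp": [0,-0.005,0],"roll": 0,"grip": 1},{"dp": [0,-0.015,0],"roll": 0,"grip": 1},{"dp": [0,-0.03,0],"roll": 0,"grip": 1},{"dp": [0,-0.03,0],"roll": 0,"grip": 1},{"dp": [0,-0.018,0],"roll": 0,"grip": 1},{"dp": [0,0,0],"roll": 0,"grip": 1}], "newtons": 20}}

```text
time_s: 5.2
ee_pos: [0.4998, 0.0212, 0.1812]
eef_rot: [-1.571, -0.003, 0.068]
force: [-1.3, 0.2, -1.3]
grip_width: 0.0191
```

```bash
python3 -c "
from h import *
i=imaging.camera_info('wrist');im=imaging.camera('wrist');cv2.imwrite('pics/w3.png',im)
o=ctrl.get_obs();print(o['ee_pos'],o['eef_rot'])
for c in blobs(mask(im,[50,110,50],[75,255,255]),15):
    m=cv2.moments(c); p=[m['m10']/m['m00'],m['m01']/m['m00']]; print(p,m['m00'],world(i,p,o['ee_pos'][2]+.018))
it=imaging.camera_info('top');t=imaging.camera('top');cv2.imwrite('pics/t3.png',t)
plan(.6267,-.2955,.17,.27,10)
"
```

```text
[0.4994 0.0212 0.1799] [-1.5709 -0.001   0.0678]
[312.9475374732334, 390.17558886509636] 467.0 [[ 0.5015 -0.0071  0.1979]]
[388.33720930232556, 357.9651162790698] 86.0 [[0.5312 0.0104 0.1979]]
[312.8483245149912, 264.42403628117916] 661.5 [[0.4977 0.0492 0.1979]]
[312.1939047619047, 129.69790476190474] 437.5 [[0.4941 0.0987 0.1979]]
at [0.4991 0.0212 0.1792] [-1.5707  0.0004  0.0678] t 5.3 F [-0.5048  0.3337 -1.8551] w 0.01949087665129466 step mm 34.15951294312551
0 [0.0106, 0.0009, -0.0325] -0.0202
1 [0.0099, 0.0009, -0.0327] -0.0202
2 [0.0093, 0.0009, -0.0329] -0.0202
3 [0.0086, 0.0009, -0.033] -0.0202
4 [0.0079, 0.0009, -0.0332] -0.0202
5 [0.0073, 0.0009, -0.0334] -0.0202
6 [0.0066, 0.0009, -0.0335] -0.0202
7 [0.0059, 0.0009, -0.0336] -0.0202
8 [0.0052, 0.0009, -0.0337] -0.0202
9 [0.0045, 0.0009, -0.0338] -0.0202
```

View pics/w3.png

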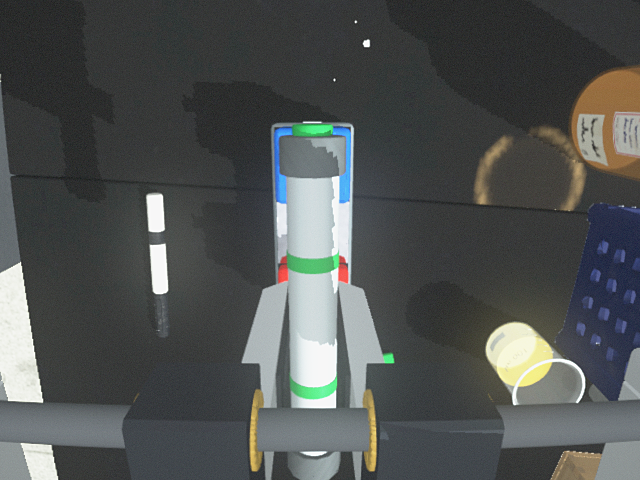

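Column is held level. Bands read by the wrist camera give a centre of (0.4996, 0.021) against TCP (0.4994, 0.021), so the wrist calibration is good and the column is centred. Next I'll hover beyond the cradle so the wrist camera sees it.

```bash
python3 -c "
from h import *
plan(.648,-.373,.175,.27,10)
"
```

```text
at [0.4991 0.0212 0.1792] [-1.5707  0.0004  0.0678] t 5.3 F [-0.5048  0.3337 -1.8551] w 0.01949087665129466 step mm 42.14371295061299
0 [0.0122, 0.0004, -0.0403] -0.0202
1 [0.0114, 0.0004, -0.0406] -0.0202
2 [0.0105, 0.0004, -0.0408] -0.0202
3 [0.0097, 0.0004, -0.041] -0.0202
4 [0.0089, 0.0004, -0.0412] -0.0202
5 [0.0081, 0.0004, -0.0414] -0.0202
6 [0.0072, 0.0004, -0.0415] -0.0202
7 [0.0064, 0.0004, -0.0417] -0.0202
8 [0.0055, 0.0004, -0.0418] -0.0202
9 [0.0047, 0.0004, -0.0419] -0.0202
```

Request:
{"name": "apply_moves", "arguments": {"deltas": [{"dp": [0.0122,0.0004,-0.0403],"roll": -0.0202,"grip": 1},{"dp": [0.0114,0.0004,-0.0406],"roll": -0.0202,"grip": 1},{"dp": [0.0105,0.0004,-0.0408],"roll": -0.0202,"grip": 1},{"dp": [0.0097,0.0004,-0.041],"roll": -0.0202,"grip": 1},{"dp": [0.0089,0.0004,-0.0412],"roll": -0.0202,"grip": 1},{"dp": [0.0081,0.0004,-0.0414],"roll": -0.0202,"grip": 1},{"dp": [0.0072,0.0004,-0.0415],"roll": -0.0202,"grip": 1},{"dp": [0.0064,0.0004,-0.0417],"roll": -0.0202,"grip": 1},{"dp": [0.0055,0.0004,-0.0418],"roll": -0.0202,"grip": 1},{"dp": [0.0047,0.0004,-0.0419],"roll": -0.0202,"grip": 1}]}}

```text
time_s: 6.55
ee_pos: [0.6483, -0.3742, 0.1738]
eef_rot: [-1.569, 0.001, 0.27]
force: [0.3, -0.0, -1.2]
grip_width: 0.0193
```

Request:
{"name": "apply_moves", "arguments": {"deltas": [{"dp": [0,0,0],"roll": 0,"grip": 1},{"dp": [0,0,0],"roll": 0,"grip": 1}]}}

```text
time_s: 6.8
ee_pos: [0.648, -0.3725, 0.1742]
eef_rot: [-1.569, 0.001, 0.27]
force: [-0.1, 0.0, -0.6]
grip_width: 0.0197
```

```bash
python3 -c "
from h import *
o=ctrl.get_obs();print(o['ee_pos'],o['eef_rot'])
i=imaging.camera_info('wrist');im=imaging.camera('wrist');cv2.imwrite('pics/w4.png',im);np.save('pics/w4.npy',i['world_from_camera'])
for c in blobs(mask(im,[50,110,50],[75,255,255]),300):
    print(c.reshape(-1,2).mean(0),rect(i,c,.006))
for c in blobs(mask(im,[100,130,100],[118,255,255]),300):
    print(c.reshape(-1,2).mean(0),rect(i,c,.004))
"
```

```text
[ 0.648  -0.3725  0.1742] [-1.5692  0.0012  0.2697]
[313.8276 388.3534] [ 691.1226 -528.4334   42.8913   23.309    18.3843]
[312.6977 263.1473] [ 657.6938 -409.9103   42.8102   18.294    16.6123]
[315.1521 118.6521] [ 628.7001 -295.1874   60.7768  110.2114   15.5097]
[39.9932 43.0949] [ 407.1565 -294.6536   65.2316   65.5935   80.7199]
```

View pics/w4.png

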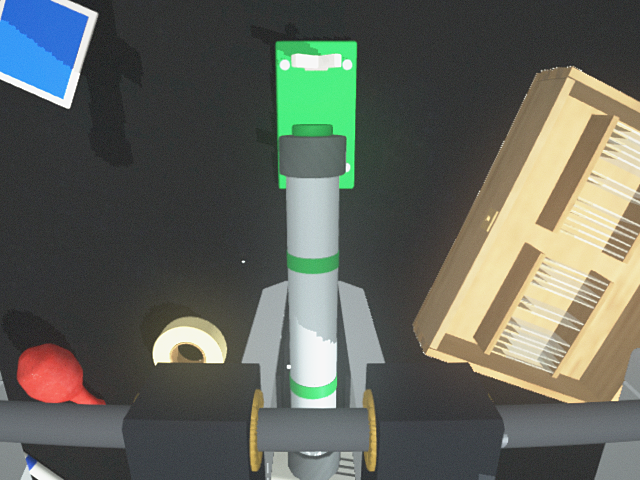

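The cradle is seen cleanly, centred at (315,119) px: (0.6287, -0.2952), yaw 15.5°, 60.8x110.2 mm (matches the large one).

```bash
python3 -c "
from h import *
plan(.6287,-.2952,.052,.2707,5)
"
```

```text
at [ 0.6482 -0.3722  0.1749] [-1.5698  0.0006  0.2703] t 6.85 F [ 0.0236 -0.3551 -2.1059] w 0.019461071613657767 step mm 29.258444008741215
0 [0.0004, 0.0246, 0.0159] -0.0001
1 [0.0004, 0.0246, 0.0159] -0.0001
2 [0.0004, 0.0246, 0.0159] -0.0001
3 [0.0004, 0.0246, 0.0159] -0.0001
4 [0.0004, 0.0246, 0.0159] -0.0001
```

Request:
{"name": "apply_moves", "arguments": {"deltas": [{"dp": [0.0004,0.015,0.0259],"roll": 0,"grip": 1},{"dp": [0.0004,0.025,0.0269],"roll": 0,"grip": 1},{"dp": [0.0004,0.03,0.0259],"roll": 0,"grip": 1},{"dp": [0.0004,0.033,0.0009],"roll": 0,"grip": 1},{"dp": [0.0004,0.02,0],"roll": 0,"grip": 1},{"dp": [0,0,0],"roll": 0,"grip": 1},{"dp": [0,0,0],"roll": 0,"grip": 1}]}}

```text
time_s: 7.72
ee_pos: [0.6296, -0.2963, 0.0539]
eef_rot: [-1.572, -0.001, 0.27]
force: [-0.2, -0.5, -1.9]
grip_width: 0.0193
```

```bash
python3 -c "
from h import *
plan(.6287,-.2952,.0325,.2707,3)
"
```

```text
at [ 0.6296 -0.2963  0.0539] [-1.5721 -0.0014  0.2697] t 7.725 F [-0.1925 -0.4774 -1.8574] w 0.019292376816725708 step mm 7.140105487310232
0 [-0.0002, 0.0071, 0.0004] -0.0003
1 [-0.0002, 0.0071, 0.0004] -0.0003
2 [-0.0002, 0.0071, 0.0004] -0.0003
```

Request:
{"name": "apply_moves", "arguments": {"deltas": [{"dp": [-0.0002,0.01,0.0003],"roll": 0,"grip": 1},{"dp": [-0.0002,0.007,0.0003],"roll": 0,"grip": 1},{"dp": [0,0.003,0],"roll": 0,"grip": 1},{"dp": [0,0.001,0],"roll": 0,"grip": 1},{"dp": [0,0,0],"roll": 0,"grip": 1},{"dp": [0,0,0],"roll": 0,"grip": 1}]}}

```text
time_s: 8.48
ee_pos: [0.6286, -0.2954, 0.0316]
eef_rot: [-1.571, -0.0, 0.27]
force: [0.8, 0.1, -0.8]
grip_width: 0.0191
```

```bash
python3 -c "
from h import *
plan(.6287,-.2952,.0315,.2707,1)
cv2.imwrite('pics/w5.png',imaging.camera('wrist'))
"
```

```text
at [ 0.6286 -0.2954  0.0316] [-1.571  -0.0003  0.2698] t 8.475 F [ 0.7503  0.0685 -0.7806] w 0.01913059958042692 step mm 0.24351126531015593
0 [0.0001, 0.0001, 0.0002] -0.0009
```

View pics/w5.png

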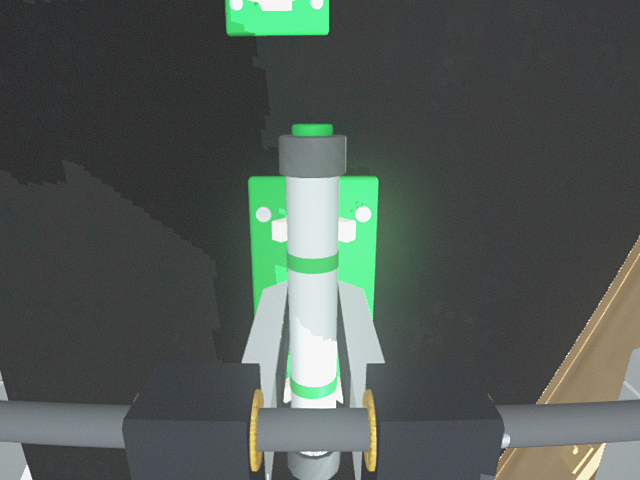

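Column lies centred in both notches and the cradle carries about half its weight. I'll lower a touch more and release.

Request:
{"name": "apply_moves", "arguments": {"deltas": [{"dp": [0,0.0008,0],"roll": 0,"grip": 1},{"dp": [0,0,0],"roll": 0,"grip": 1},{"dp": [0,0,0],"roll": 0,"grip": 0.55},{"dp": [0,0,0],"roll": 0,"grip": 0.3},{"dp": [0,0,0],"roll": 0,"grip": 0.0},{"dp": [0,0,0],"roll": 0,"grip": 0.0}], "newtons": 3}}

```text
time_s: 9.28
ee_pos: [0.6284, -0.2954, 0.0305]
eef_rot: [-1.571, 0.0, 0.27]
force: [0.4, 0.1, 0.4]
grip_width: 0.0456
```

Request:
{"name": "apply_moves", "arguments": {"deltas": [{"dp": [0,-0.01,0],"roll": 0,"grip": 0.0},{"dp": [0,-0.03,0],"roll": 0,"grip": 0.0},{"dp": [0,-0.05,0],"roll": 0,"grip": -1},{"dp": [0,-0.03,0],"roll": 0,"grip": -1},{"dp": [0,-0.01,0],"roll": 0,"grip": -1}]}}

```text
time_s: 9.9
ee_pos: [0.629, -0.2957, 0.1634]
eef_rot: [-1.573, -0.003, 0.27]
force: [-0.5, -1.1, -0.1]
grip_width: 0.0735
```

```bash
python3 -c "
from h import *
i=imaging.camera_info('wrist');im=imaging.camera('wrist');cv2.imwrite('pics/w6.png',im)
t=imaging.camera('top');cv2.imwrite('pics/t6.png',t); it=imaging.camera_info('top')
cv2.imwrite('pics/o6.png',np.hstack([ortho(t,it,.50,.70,-.38,-.2,.02),ortho(t,it,.43,.63,-.1,.12,.07)]))
plan(.503,-.03,.2,.07,10)
"
```

```text
at [ 0.6286 -0.2954  0.1613] [-1.5715 -0.0008  0.2698] t 10.0 F [ 0.252  -0.2621 -1.4516] w 0.08153987452384757 step mm 29.61894706695493
0 [-0.005, -0.0039, 0.0289] 0.02
1 [-0.0056, -0.0039, 0.0288] 0.02
2 [-0.0062, -0.0039, 0.0287] 0.02
3 [-0.0068, -0.0039, 0.0286] 0.02
4 [-0.0073, -0.0039, 0.0284] 0.02
5 [-0.0079, -0.0039, 0.0283] 0.02
6 [-0.0085, -0.0039, 0.0281] 0.02
7 [-0.009, -0.0039, 0.0279] 0.02
8 [-0.0096, -0.0039, 0.0278] 0.02
9 [-0.0101, -0.0039, 0.0276] 0.02
```

View pics/o6.png

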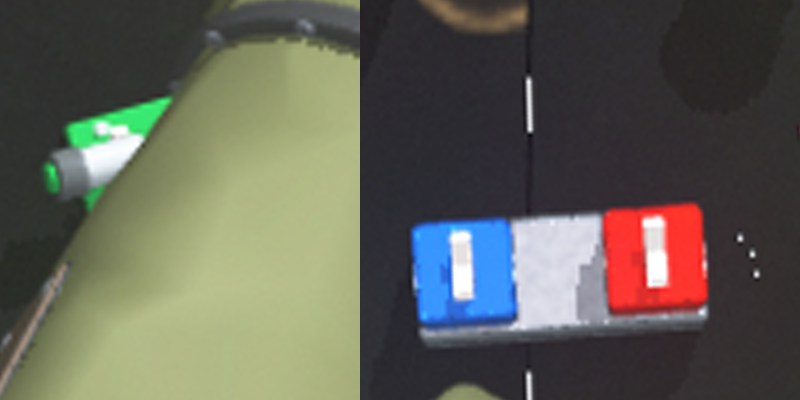

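Column in cradle, partly hidden by the arm; both boxes are undisturbed on the case. On to the red box.

Request:
{"name": "apply_moves", "arguments": {"deltas": [{"dp": [-0.005,-0.0039,0.0289],"roll": 0.02,"grip": -1},{"dp": [-0.0056,-0.0039,0.0288],"roll": 0.02,"grip": -1},{"dp": [-0.0062,-0.0039,0.0287],"roll": 0.02,"grip": -1},{"dp": [-0.0068,-0.0039,0.0286],"roll": 0.02,"grip": -1},{"dp": [-0.0073,-0.0039,0.0284],"roll": 0.02,"grip": -1},{"dp": [-0.0079,-0.0039,0.0283],"roll": 0.02,"grip": -1},{"dp": [-0.0085,-0.0039,0.0281],"roll": 0.02,"grip": -1},{"dp": [-0.009,-0.0039,0.0279],"roll": 0.02,"grip": -1},{"dp": [-0.0096,-0.0039,0.0278],"roll": 0.02,"grip": -1},{"dp": [-0.0101,-0.0039,0.0276],"roll": 0.02,"grip": -1}]}}

```text
time_s: 11.25
ee_pos: [0.5018, -0.0291, 0.1982]
eef_rot: [-1.57, 0.003, 0.069]
force: [0.3, -0.2, 0.6]
grip_width: 0.094
```

Request:
{"name": "apply_moves", "arguments": {"deltas": [{"dp": [0,0,0],"roll": 0,"grip": -1},{"dp": [0,0,0],"roll": 0,"grip": -1}]}}

```text
time_s: 11.5
ee_pos: [0.5029, -0.0304, 0.1988]
eef_rot: [-1.571, 0.001, 0.07]
force: [0.1, -0.7, 0.1]
grip_width: 0.0943
```

```bash
python3 -c "
from h import *
o=ctrl.get_obs();print(o['ee_pos'],o['eef_rot'])
i=imaging.camera_info('wrist');im=imaging.camera('wrist')
t=imaging.camera('top');it=imaging.camera_info('top')
cv2.imwrite('pics/o7.png',np.hstack([ortho(im,i,.42,.58,-.08,.12,.07),ortho(t,it,.54,.70,-.39,-.2,.02)]))
for n,lo,hi in (('red',[0,120,60],[8,255,255]),('blue',[100,130,60],[118,255,255])):
  for c in blobs(cv2.morphologyEx(mask(im,lo,hi),cv2.MORPH_CLOSE,np.ones((9,9))),500): print(n,c.reshape(-1,2).mean(0),rect(i,c,.07))
"
```

```text
[ 0.5029 -0.0304  0.1988] [-1.5707  0.0012  0.0701]
red [314.7741 220.8741] [502.9011 -23.6865  49.7832  53.4231   3.9878]
blue [206.183  459.3725] [ 421.3443 -244.8228   27.6283   52.9066   81.7761]
blue [616.0899 216.1949] [722.1689  -4.2408  47.7669 114.6663  16.3634]
blue [313.8763  84.6392] [496.3047  69.6701  49.1901  49.1025   3.9589]
```

View pics/o7.png

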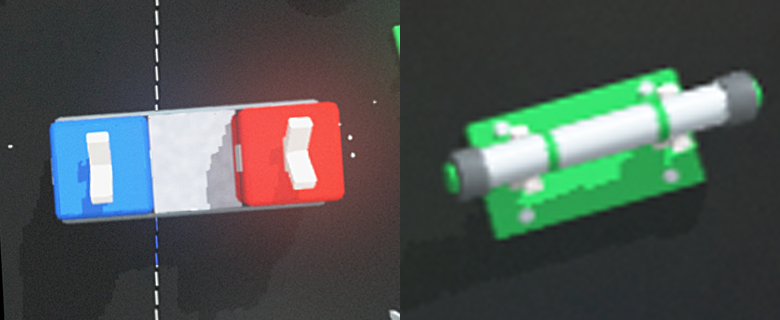

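Column well seated in both notches. Red box lid centre ≈(0.5029,-0.0257), yaw 0.069; blue at (0.4963,0.0697), 96 mm apart as expected.

Request:
{"name": "apply_moves", "arguments": {"deltas": [{"dp": [0.0003,0.03,0.0024],"roll": 0,"grip": -1},{"dp": [0,0.05,0.0023],"roll": 0,"grip": -1},{"dp": [0,0.04,0],"roll": 0,"grip": -1},{"dp": [0,0.02,0],"roll": 0,"grip": -1},{"dp": [0,0.006,0],"roll": 0,"grip": -1},{"dp": [0,0,0],"roll": 0,"grip": -1}]}}

```text
time_s: 12.35
ee_pos: [0.503, -0.0256, 0.0538]
eef_rot: [-1.571, 0.0, 0.069]
force: [0.1, 0.7, 0.7]
grip_width: 0.0938
```

```bash
python3 -c "
from h import *
plan(.5029,-.0257,.051,.0693,1)"
```

```text
at [ 0.503  -0.0256  0.0538] [-1.5708  0.      0.0693] t 12.35 F [0.1451 0.6958 0.7454] w 0.09384032076106362 step mm 2.820566504450739
0 [-0.0001, 0.0028, -0.0] 0.0
```

Request:
{"name": "apply_moves", "arguments": {"deltas": [{"dp": [0,0.002,0],"roll": 0,"grip": 0.2},{"dp": [0,0,0],"roll": 0,"grip": 1},{"dp": [0,0,0],"roll": 0,"grip": 1},{"dp": [0,0,0],"roll": 0,"grip": 1},{"dp": [0,0,0],"roll": 0,"grip": 1},{"dp": [0,0,0],"roll": 0,"grip": 1},{"dp": [0,0,0],"roll": 0,"grip": 1}], "newtons": 5}}

```text
time_s: 13.22
ee_pos: [0.5029, -0.0253, 0.0517]
eef_rot: [-1.571, -0.0, 0.07]
force: [-1.1, -0.3, 3.5]
grip_width: 0.0499
```

```bash
python3 -c "
from h import *
plan(.5029,-.0257,.051,.0693,1)"
```

```text
at [ 0.5029 -0.0253  0.0517] [-1.5708 -0.0001  0.0698] t 13.225 F [-1.1287 -0.3163  3.5208] w 0.04989315110243379 step mm 0.8375384165463015
0 [0.0, 0.0007, -0.0004] 0.0005
```

Request:
{"name": "apply_moves", "arguments": {"deltas": [{"dp": [0,0,0],"roll": 0,"grip": 1},{"dp": [0,0,0],"roll": 0,"grip": 1},{"dp": [0,-0.003,0],"roll": 0,"grip": 1},{"dp": [0,-0.01,0],"roll": 0,"grip": 1},{"dp": [0,-0.03,0],"roll": 0,"grip": 1},{"dp": [0,-0.045,0],"roll": 0,"grip": 1},{"dp": [0,-0.045,0],"roll": 0,"grip": 1},{"dp": [0,-0.015,0],"roll": 0,"grip": 1},{"dp": [0,0,0],"roll": 0,"grip": 1}], "newtons": 20}}

```text
time_s: 14.35
ee_pos: [0.5029, -0.0253, 0.1998]
eef_rot: [-1.571, -0.001, 0.07]
force: [0.1, -1.4, -1.8]
grip_width: 0.0499
```

```bash
python3 -c "
from h import *
t=imaging.camera('top');cv2.imwrite('pics/t8.png',t)
w=-.224; plan(.627+.08*np.sin(w),.298-.08*np.cos(w),.19,w,10)"
```

```text
at [ 0.5024 -0.0253  0.1986] [-1.5706  0.0012  0.0698] t 14.4 F [-0.3431 -0.4367 -2.5541] w 0.04975732295183494 step mm 26.764270233823623
0 [0.0124, 0.0009, 0.0237] 0.0294
1 [0.0117, 0.0009, 0.0241] 0.0294
2 [0.011, 0.0009, 0.0244] 0.0294
3 [0.0102, 0.0009, 0.0247] 0.0294
4 [0.0095, 0.0009, 0.025] 0.0294
5 [0.0088, 0.0009, 0.0253] 0.0294
6 [0.008, 0.0009, 0.0255] 0.0294
7 [0.0073, 0.0009, 0.0257] 0.0294
8 [0.0065, 0.0009, 0.0259] 0.0294
9 [0.0057, 0.0009, 0.0261] 0.0294
```

Request:
{"name": "apply_moves", "arguments": {"deltas": [{"dp": [0.0124,0.0009,0.0237],"roll": 0.0294,"grip": 1},{"dp": [0.0117,0.0009,0.0241],"roll": 0.0294,"grip": 1},{"dp": [0.011,0.0009,0.0244],"roll": 0.0294,"grip": 1},{"dp": [0.0102,0.0009,0.0247],"roll": 0.0294,"grip": 1},{"dp": [0.0095,0.0009,0.025],"roll": 0.0294,"grip": 1},{"dp": [0.0088,0.0009,0.0253],"roll": 0.0294,"grip": 1},{"dp": [0.008,0.0009,0.0255],"roll": 0.0294,"grip": 1},{"dp": [0.0073,0.0009,0.0257],"roll": 0.0294,"grip": 1},{"dp": [0.0065,0.0009,0.0259],"roll": 0.0294,"grip": 1},{"dp": [0.0057,0.0009,0.0261],"roll": 0.0294,"grip": 1}]}}

```text
time_s: 15.65
ee_pos: [0.6095, 0.2204, 0.188]
eef_rot: [-1.573, 0.003, -0.225]
force: [0.2, -0.5, -0.9]
grip_width: 0.0502
```

Request:
{"name": "apply_moves", "arguments": {"deltas": [{"dp": [0,0,0],"roll": 0,"grip": 1},{"dp": [0,0,0],"roll": 0,"grip": 1}]}}

```text
time_s: 15.9
ee_pos: [0.6093, 0.2192, 0.1892]
eef_rot: [-1.572, 0.002, -0.224]
force: [-0.6, -0.1, -1.5]
grip_width: 0.0497
```

```bash
python3 -c "
from h import *
o=ctrl.get_obs();print(o['ee_pos'],o['eef_rot'])
i=imaging.camera_info('wrist');im=imaging.camera('wrist');cv2.imwrite('pics/w9.png',im);np.save('pics/w9.npy',i['world_from_camera'])
for c in blobs(mask(im,[0,120,60],[8,255,255]),300):
    print(c.reshape(-1,2).mean(0),rect(i,c,.004), 'held',rect(i,c,o['ee_pos'][2]+.019))
"
```

```text
[0.6093 0.2192 0.1892] [-1.5721  0.0019 -0.2239]
[309.5903 311.343 ] [585.4631 118.9169 138.6223 115.9888  77.2383] held [609.9468 224.2368  58.7219  49.134   77.2383]
[315.3746 111.6192] [628.8275 298.5586  63.8158  65.0502  77.1266] held [628.3165 300.3348  27.033   27.556   77.1266]
```

View pics/w9.png

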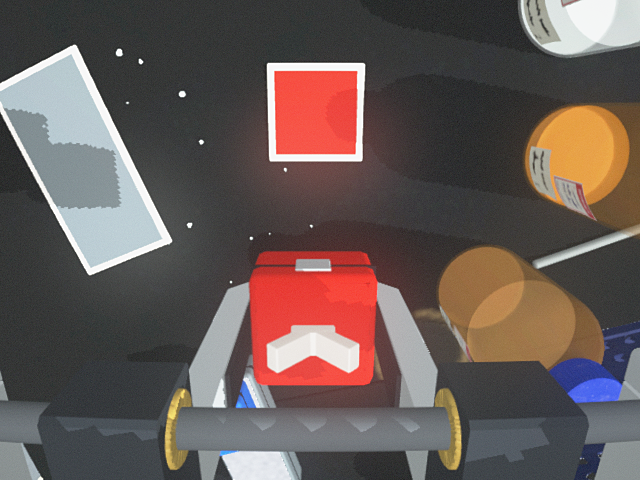

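The red mat is at (315,112) px: (0.6288, 0.2986), yaw -12.9°. The held box is square and centred in the jaws.

```bash
python3 -c "
from h import *
plan(.6288,.2986,.04,-.2247,6)"
```

```text
at [0.6094 0.219  0.1897] [-1.5717  0.0012 -0.2243] t 15.95 F [ 0.2594  0.5947 -0.9188] w 0.05004585022808818 step mm 28.449421148198432
0 [0.0002, 0.025, 0.0137] 0.0001
1 [0.0002, 0.025, 0.0137] 0.0001
2 [0.0002, 0.025, 0.0137] 0.0001
3 [0.0002, 0.025, 0.0137] 0.0001
4 [0.0002, 0.025, 0.0137] 0.0001
5 [0.0002, 0.025, 0.0137] 0.0001
```

Request:
{"name": "apply_moves", "arguments": {"deltas": [{"dp": [0.0002,0.015,0.0137],"roll": 0,"grip": 1},{"dp": [0.0002,0.03,0.0237],"roll": 0,"grip": 1},{"dp": [0.0002,0.04,0.0247],"roll": 0,"grip": 1},{"dp": [0.0002,0.035,0.0137],"roll": 0.0005,"grip": 1},{"dp": [0.0002,0.02,0.005],"roll": 0,"grip": 1},{"dp": [0.0002,0.01,0.0014],"roll": 0,"grip": 1},{"dp": [0,0,0],"roll": 0,"grip": 1},{"dp": [0,0,0],"roll": 0,"grip": 1}]}}

```text
time_s: 16.95
ee_pos: [0.6299, 0.2995, 0.0422]
eef_rot: [-1.57, -0.002, -0.225]
force: [-0.8, 0.6, -0.9]
grip_width: 0.0499
```

```bash
python3 -c "
from h import *
plan(.6288,.2986,.0205,-.2247,1)"
```

```text
at [0.6299 0.2995 0.0422] [-1.5696 -0.0017 -0.2252] t 16.95 F [-0.7567  0.6272 -0.8563] w 0.04990035394193829 step mm 21.698433461177277
0 [-0.0008, 0.0217, -0.0011] -0.0005
```

Request:
{"name": "apply_moves", "arguments": {"deltas": [{"dp": [0,0.01,0],"roll": 0,"grip": 1},{"dp": [0,0.006,0],"roll": 0,"grip": 1},{"dp": [0,0.001,0],"roll": 0,"grip": 1},{"dp": [0,0,0],"roll": 0,"grip": 1},{"dp": [0,0,0],"roll": 0,"grip": 1}]}}

```text
time_s: 17.58
ee_pos: [0.6293, 0.2998, 0.0239]
eef_rot: [-1.571, -0.0, -0.225]
force: [0.2, -0.7, -0.9]
grip_width: 0.0496
```

```bash
python3 -c "
from h import *
plan(.6288,.2986,.0197,-.2247,1)
imaging.camera('wrist');plan(.6288,.2986,.0197,-.2247,1)"
```

```text
at [0.6293 0.2998 0.0239] [-1.5705 -0.0004 -0.2247] t 17.575 F [ 0.1503 -0.7466 -0.918 ] w 0.04961786163178785 step mm 4.413170925054227
0 [-0.0003, 0.0042, -0.0013] 0.0
at [0.6293 0.2997 0.0239] [-1.5706 -0.0003 -0.2247] t 17.625 F [-0.7449 -0.0879 -0.6781] w 0.04961538960168132 step mm 4.3950447609700305
0 [-0.0003, 0.0042, -0.0012] -0.0
```

Request:
{"name": "apply_moves", "arguments": {"deltas": [{"dp": [-0.0003,0.0025,-0.0013],"roll": 0,"grip": 1},{"dp": [0,0.0012,0],"roll": 0,"grip": 1},{"dp": [0,0.0006,0],"roll": 0,"grip": 1},{"dp": [0,0,0],"roll": 0,"grip": 1},{"dp": [0,0,0],"roll": 0,"grip": 1}]}}

```text
time_s: 18.25
ee_pos: [0.6288, 0.2985, 0.0199]
eef_rot: [-1.571, -0.0, -0.225]
force: [-3.4, -1.4, 5.9]
grip_width: 0.0498
```

Contact made (5.9 N up), so I'll release.

Request:
{"name": "apply_moves", "arguments": {"deltas": [{"dp": [0,0,0],"roll": 0,"grip": 1},{"dp": [0,0,0],"roll": 0,"grip": 0.0},{"dp": [0,0,0],"roll": 0,"grip": -0.3},{"dp": [0,0,0],"roll": 0,"grip": -0.8},{"dp": [0,0,0],"roll": 0,"grip": -1},{"dp": [0,-0.02,0],"roll": 0,"grip": -1},{"dp": [0,-0.05,0],"roll": 0,"grip": -1},{"dp": [0,-0.06,0],"roll": 0,"grip": -1},{"dp": [0,-0.045,0],"roll": 0,"grip": -1}], "newtons": 3}}

```text
time_s: 19.38
ee_pos: [0.6288, 0.2986, 0.1991]
eef_rot: [-1.569, -0.003, -0.225]
force: [-0.8, 0.4, -0.7]
grip_width: 0.0942
```

```bash
python3 -c "
from h import *
w=-.2247; plan(.4975,.045,.2,.0693,10)"
```

```text
at [0.6288 0.2986 0.1991] [-1.5686 -0.003  -0.2247] t 19.375 F [-0.7518  0.3733 -0.7418] w 0.09417185553046163 step mm 28.55795709999214
0 [-0.0072, -0.0001, -0.0276] -0.0294
1 [-0.008, -0.0001, -0.0274] -0.0294
2 [-0.0088, -0.0001, -0.0272] -0.0294
3 [-0.0096, -0.0001, -0.0269] -0.0294
4 [-0.0103, -0.0001, -0.0266] -0.0294
5 [-0.0111, -0.0001, -0.0263] -0.0294
6 [-0.0119, -0.0001, -0.026] -0.0294
7 [-0.0127, -0.0001, -0.0256] -0.0294
8 [-0.0134, -0.0001, -0.0252] -0.0294
9 [-0.0141, -0.0001, -0.0248] -0.0294
```

```bash
python3 -c "
from h import *
i=imaging.camera_info('wrist');im=imaging.camera('wrist')
cv2.imwrite('pics/o10.png',np.hstack([ortho(im,i,.56,.70,.23,.37,.004,.0004),ortho(im,i,.56,.70,.23,.37,.038,.0004)]))
for c in blobs(mask(im,[0,0,150],[180,60,255]),800): print('w',c.reshape(-1,2).mean(0),rect(i,c,.004))
for c in blobs(cv2.morphologyEx(mask(im,[0,120,60],[8,255,255]),cv2.MORPH_CLOSE,np.ones((9,9))),500): print('r',rect(i,c,.038),rect(i,c,.004))
"
```

```text
w [474.3163 346.6958] [750.2592 126.809   36.8076 186.4852  25.5864]
w [312.4825 208.7544] [628.6332 298.4712  75.9898  76.6242  77.0118]
w [114.8114 295.7101] [442.5094 266.1833 259.2509 150.5717  88.3774]
w [584.0218 109.7074] [862.1273 325.0361 117.3137 123.6386  87.3539]
w [487.8906   6.3646] [800.6116 426.873   15.1044  70.8386  79.192 ]
r [629.9757 304.745   60.9088  59.1585  77.0427] [628.2603 296.9325  67.176   65.2456  77.0427]
```

View pics/o10.png

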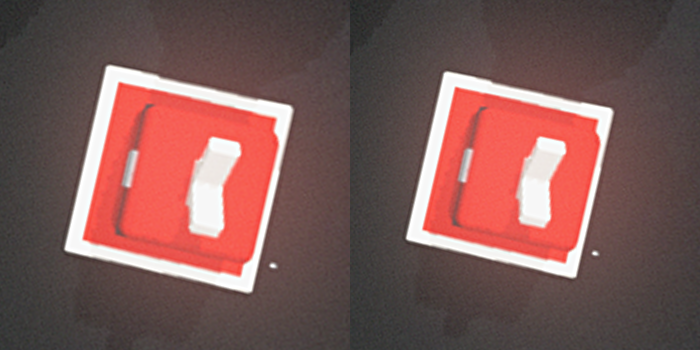

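Request:
{"name": "apply_moves", "arguments": {"deltas": [{"dp": [-0.0072,0,-0.0276],"roll": -0.0294,"grip": -1},{"dp": [-0.008,0,-0.0274],"roll": -0.0294,"grip": -1},{"dp": [-0.0088,0,-0.0272],"roll": -0.0294,"grip": -1},{"dp": [-0.0096,0,-0.0269],"roll": -0.0294,"grip": -1},{"dp": [-0.0103,0,-0.0266],"roll": -0.0294,"grip": -1},{"dp": [-0.0111,0,-0.0263],"roll": -0.0294,"grip": -1},{"dp": [-0.0119,0,-0.026],"roll": -0.0294,"grip": -1},{"dp": [-0.0127,0,-0.0256],"roll": -0.0294,"grip": -1},{"dp": [-0.0134,0,-0.0252],"roll": -0.0294,"grip": -1},{"dp": [-0.0141,0,-0.0248],"roll": -0.0294,"grip": -1}]}}

```text
time_s: 20.68
ee_pos: [0.4968, 0.0442, 0.1955]
eef_rot: [-1.571, -0.002, 0.07]
force: [0.7, -0.4, -0.2]
grip_width: 0.0941
```

Request:
{"name": "apply_moves", "arguments": {"deltas": [{"dp": [0,0,0],"roll": 0,"grip": -1},{"dp": [0,0,0],"roll": 0,"grip": -1}]}}

```text
time_s: 20.92
ee_pos: [0.4976, 0.0454, 0.1951]
eef_rot: [-1.571, -0.001, 0.069]
force: [0.4, -0.1, -0.2]
grip_width: 0.0942
```

```bash
python3 -c "
from h import *
o=ctrl.get_obs();print(o['ee_pos'],o['eef_rot'])
i=imaging.camera_info('wrist');im=imaging.camera('wrist');cv2.imwrite('pics/w11.png',im);np.save('pics/w11.npy',i['world_from_camera'])
for c in blobs(cv2.morphologyEx(mask(im,[100,130,60],[118,255,255]),cv2.MORPH_CLOSE,np.ones((9,9))),500): print(c.reshape(-1,2).mean(0),rect(i,c,.07),np.ptp(world(i,c.reshape(-1,2),.07),axis=0),world(i,c.reshape(-1,2),.07).min(0))
"
```

```text
[0.4976 0.0454 0.1951] [-1.5707 -0.0012  0.0688]
[606.5718 291.0335] [727.9742   5.7971  60.6593 114.2329  17.8137] [0.0804 0.1006 0.    ] [ 0.6921 -0.0426  0.07  ]
[313.3603 195.0993] [496.0341  71.8315  49.0846  51.0081   3.8804] [0.0511 0.0536 0.    ] [0.4705 0.0449 0.07  ]
```

Red box is on its mat, squared and near-centred (mat measured at (0.6286,0.2985)); I'll verify from the top camera later. Blue lid is at (0.4962,0.0705).

Request:
{"name": "apply_moves", "arguments": {"deltas": [{"dp": [0.0003,0.03,0.0125],"roll": 0,"grip": -1},{"dp": [0,0.05,0.0125],"roll": 0,"grip": -1},{"dp": [0,0.038,0],"roll": 0,"grip": -1},{"dp": [0,0.018,0],"roll": 0,"grip": -1},{"dp": [0,0.004,0],"roll": 0,"grip": -1},{"dp": [0,0,0],"roll": 0,"grip": -1}]}}

```text
time_s: 21.72
ee_pos: [0.4962, 0.0703, 0.0548]
eef_rot: [-1.571, -0.001, 0.07]
force: [-0.5, 0.3, -0.5]
grip_width: 0.0941
```

```bash
python3 -c "
from h import *
plan(.4962,.0705,.0518,.0693,1)"
```

```text
at [0.4962 0.0703 0.0548] [-1.5708 -0.0005  0.0697] t 21.725 F [-0.4648  0.2535 -0.4502] w 0.0941345176281947 step mm 3.0324763372848214
0 [0.0001, 0.003, 0.0001] 0.0004
```

Request:
{"name": "apply_moves", "arguments": {"deltas": [{"dp": [0,0.0028,0],"roll": 0,"grip": 0.2},{"dp": [0,0,0],"roll": 0,"grip": 1},{"dp": [0,0,0],"roll": 0,"grip": 1},{"dp": [0,0,0],"roll": 0,"grip": 1},{"dp": [0,0,0],"roll": 0,"grip": 1},{"dp": [0,0,0],"roll": 0,"grip": 1},{"dp": [0,0,0],"roll": 0,"grip": 1}], "newtons": 5}}

```text
time_s: 22.6
ee_pos: [0.4958, 0.07, 0.0517]
eef_rot: [-1.571, -0.0, 0.069]
force: [-0.3, 0.4, 2.2]
grip_width: 0.0503
```

Request:
{"name": "apply_moves", "arguments": {"deltas": [{"dp": [0,0,0],"roll": 0,"grip": 1},{"dp": [0,0,0],"roll": 0,"grip": 1},{"dp": [0,-0.003,0],"roll": 0,"grip": 1},{"dp": [0,-0.01,0],"roll": 0,"grip": 1},{"dp": [0,-0.03,0],"roll": 0,"grip": 1},{"dp": [0,-0.045,0],"roll": 0,"grip": 1},{"dp": [0,-0.045,0],"roll": 0,"grip": 1},{"dp": [0,-0.015,0],"roll": 0,"grip": 1},{"dp": [0,0,0],"roll": 0,"grip": 1}], "newtons": 20}}

```text
time_s: 23.72
ee_pos: [0.4958, 0.07, 0.1997]
eef_rot: [-1.571, -0.001, 0.069]
force: [-0.3, 0.4, -1.9]
grip_width: 0.0499
```

```bash
python3 -c "
from h import *
t=imaging.camera('top');cv2.imwrite('pics/t12.png',t);it=imaging.camera_info('top')
for c in blobs(cv2.morphologyEx(mask(t,[0,120,60],[8,255,255]),cv2.MORPH_CLOSE,np.ones((5,5))),300): print('r',rect(it,c,.004))
w=-.16; plan(.407+.08*np.sin(w),-.2947-.08*np.cos(w),.19,w,10)"
```

```text
r [ 465.8582 -589.4747   49.7916   86.6001   31.5479]
r [627.0527 297.9014  64.9115  65.2756  77.1392]
at [0.4954 0.0699 0.1985] [-1.5708  0.0012  0.0693] t 23.775 F [ 0.6338  0.5259 -2.222 ] w 0.0501444630870884 step mm 45.5076806404764
0 [-0.0132, 0.0008, -0.0436] 0.0229
1 [-0.0122, 0.0008, -0.0438] 0.0229
2 [-0.0111, 0.0008, -0.0441] 0.0229
3 [-0.0101, 0.0008, -0.0444] 0.0229
4 [-0.0091, 0.0008, -0.0446] 0.0229
5 [-0.0081, 0.0008, -0.0448] 0.0229
6 [-0.0071, 0.0008, -0.0449] 0.0229
7 [-0.006, 0.0008, -0.0451] 0.0229
8 [-0.005, 0.0008, -0.0452] 0.0229
9 [-0.004, 0.0008, -0.0453] 0.0229
```

Request:
{"name": "apply_moves", "arguments": {"deltas": [{"dp": [-0.0132,0.0008,-0.0436],"roll": 0.0229,"grip": 1},{"dp": [-0.0122,0.0008,-0.0438],"roll": 0.0229,"grip": 1},{"dp": [-0.0111,0.0008,-0.0441],"roll": 0.0229,"grip": 1},{"dp": [-0.0101,0.0008,-0.0444],"roll": 0.0229,"grip": 1},{"dp": [-0.0091,0.0008,-0.0446],"roll": 0.0229,"grip": 1},{"dp": [-0.0081,0.0008,-0.0448],"roll": 0.0229,"grip": 1},{"dp": [-0.0071,0.0008,-0.0449],"roll": 0.0229,"grip": 1},{"dp": [-0.006,0.0008,-0.0451],"roll": 0.0229,"grip": 1},{"dp": [-0.005,0.0008,-0.0452],"roll": 0.0229,"grip": 1},{"dp": [-0.004,0.0008,-0.0453],"roll": 0.0229,"grip": 1}]}}

```text
time_s: 25.02
ee_pos: [0.3937, -0.3746, 0.1894]
eef_rot: [-1.569, 0.003, -0.161]
force: [-0.2, -0.2, -1.8]
grip_width: 0.0497
```

Request:
{"name": "apply_moves", "arguments": {"deltas": [{"dp": [0,0,0],"roll": 0,"grip": 1},{"dp": [0,0,0],"roll": 0,"grip": 1}]}}

```text
time_s: 25.28
ee_pos: [0.3944, -0.3729, 0.19]
eef_rot: [-1.569, 0.002, -0.16]
force: [0.7, -0.2, -0.4]
grip_width: 0.05
```

```bash
python3 -c "
from h import *
o=ctrl.get_obs();print(o['ee_pos'],o['eef_rot'])
i=imaging.camera_info('wrist');im=imaging.camera('wrist');cv2.imwrite('pics/w13.png',im);np.save('pics/w13.npy',i['world_from_camera'])
for c in blobs(mask(im,[100,130,60],[118,255,255]),300):
    print(c.reshape(-1,2).mean(0),rect(i,c,.004), 'held',rect(i,c,o['ee_pos'][2]+.019))
for c in blobs(mask(im,[0,0,150],[180,60,255]),800): print('w',c.reshape(-1,2).mean(0),rect(i,c,.004))
w=-.16;plan(.407,-.2947,.04,w,6)
t=imaging.camera('top');cv2.imwrite('pics/t13.png',t);it=imaging.camera_info('top')
cv2.imwrite('pics/o13.png',np.hstack([ortho(t,it,.56,.70,.23,.37,.004,.0004),ortho(t,it,.56,.70,.23,.37,.038,.0004)]))
"
```

```text
[ 0.3944 -0.3729  0.19  ] [-1.569   0.002  -0.1597]
[315.5511 302.5946] [ 377.2578 -473.4776  137.5152  115.9937   80.886 ] held [ 394.8411 -367.5546   58.1796   49.0744   80.886 ]
[314.3375 115.6192] [ 407.5911 -294.7739   64.2625   64.8191   80.7954] held [ 407.6744 -291.949    27.188    27.4235   80.7955]
w [602.8542 388.2708] [ 656.1675 -600.1801   33.9053   86.6181   86.0767]
w [312.6128 347.2426] [ 372.574  -501.2273   50.3707   87.4535   81.7852]
w [533.3295 338.474 ] [ 583.508  -526.4473   56.1603   63.4806   71.2314]
w [407.0942 345.2609] [ 464.2571 -514.8671   31.8528  144.8492   11.2949]
w [219.1847 347.8049] [ 281.47   -485.819   143.2554   39.9021   66.267 ]
w [314.5159 115.4921] [ 407.64   -295.0078   75.2896   76.6265   80.7942]
w [ 66.0444 239.2856] [ 185.565  -392.3437  334.2958  179.6447   68.611 ]
w [618.2558  73.4651] [ 658.7003 -296.8224   19.5561   57.6421   15.4984]
at [ 0.3947 -0.3727  0.1905] [-1.5695  0.0013 -0.159 ] t 25.325 F [-0.3118 -0.318  -0.8431] w 0.04960870706037462 step mm 28.325439367343968
0 [-0.0, 0.0251, 0.0132] 0.0002
1 [-0.0, 0.0251, 0.0132] 0.0002
2 [-0.0, 0.0251, 0.0132] 0.0002
3 [-0.0, 0.0251, 0.0132] 0.0002
4 [-0.0, 0.0251, 0.0132] 0.0002
5 [-0.0, 0.0251, 0.0132] 0.0002
```

View pics/o13.png

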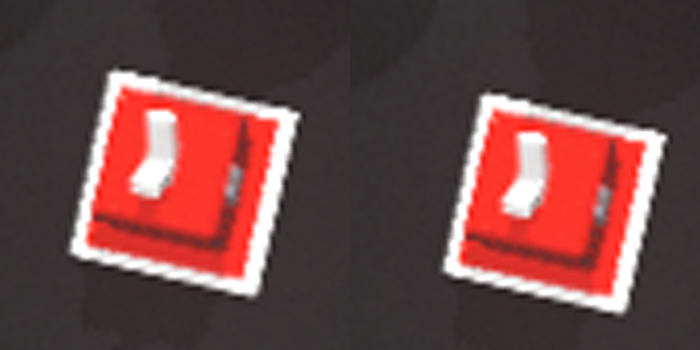

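Red box sits flat, square and within about 1 mm of centre (equal 13 px red margins top and bottom). The blue mat is at (0.4076,-0.2949), yaw -9.2°; lowering blue.

Request:
{"name": "apply_moves", "arguments": {"deltas": [{"dp": [0.0004,0.015,0.0137],"roll": 0,"grip": 1},{"dp": [0,0.03,0.0237],"roll": 0,"grip": 1},{"dp": [0,0.04,0.0247],"roll": 0.001,"grip": 1},{"dp": [0,0.035,0.0137],"roll": 0,"grip": 1},{"dp": [0,0.02,0.0025],"roll": 0,"grip": 1},{"dp": [0,0.014,0],"roll": 0,"grip": 1},{"dp": [0,0.007,0],"roll": 0,"grip": 1},{"dp": [0,0.003,0],"roll": 0,"grip": 1},{"dp": [0,0,0],"roll": 0,"grip": 1},{"dp": [0,0,0],"roll": 0,"grip": 1}]}}

```text
time_s: 26.62
ee_pos: [0.4077, -0.2967, 0.028]
eef_rot: [-1.571, -0.001, -0.161]
force: [0.1, 0.6, -1.2]
grip_width: 0.0498
```

```bash
python3 -c "
from h import *
imaging.camera('wrist');plan(.4076,-.2955,.0198,-.1607,1)"
```

```text
at [ 0.4077 -0.2966  0.028 ] [-1.5712 -0.0007 -0.1608] t 26.675 F [-0.1145 -1.2111 -1.3118] w 0.05000902487670522 step mm 8.247164045265393
0 [-0.0003, 0.0082, 0.0011] -0.0001
```

Request:
{"name": "apply_moves", "arguments": {"deltas": [{"dp": [-0.0003,0.004,0.0011],"roll": 0,"grip": 1},{"dp": [0,0.002,0],"roll": 0,"grip": 1},{"dp": [0,0.001,0],"roll": 0,"grip": 1},{"dp": [0,0.0007,0],"roll": 0,"grip": 1},{"dp": [0,0,0],"roll": 0,"grip": 1},{"dp": [0,0,0],"roll": 0,"grip": 1}]}}

```text
time_s: 27.42
ee_pos: [0.4074, -0.2953, 0.0199]
eef_rot: [-1.571, -0.0, -0.161]
force: [-0.1, -0.2, -1.3]
grip_width: 0.0498
```

Request:
{"name": "apply_moves", "arguments": {"deltas": [{"dp": [0,0.0004,0],"roll": 0,"grip": 1},{"dp": [0,0.0003,0],"roll": 0,"grip": 1},{"dp": [0,0,0],"roll": 0,"grip": 1}]}}

```text
time_s: 27.8
ee_pos: [0.4075, -0.2953, 0.0197]
eef_rot: [-1.571, -0.0, -0.161]
force: [-3.3, 3.2, 7.2]
grip_width: 0.0499
```

Contact made; release and rise.

Request:
{"name": "apply_moves", "arguments": {"deltas": [{"dp": [0,0,0],"roll": 0,"grip": 1},{"dp": [0,0,0],"roll": 0,"grip": 0.0},{"dp": [0,0,0],"roll": 0,"grip": -0.3},{"dp": [0,0,0],"roll": 0,"grip": -0.8},{"dp": [0,0,0],"roll": 0,"grip": -1},{"dp": [0,-0.02,0],"roll": 0,"grip": -1},{"dp": [0,-0.05,0],"roll": 0,"grip": -1},{"dp": [0,-0.06,0],"roll": 0,"grip": -1},{"dp": [0,-0.045,0],"roll": 0,"grip": -1},{"dp": [0,0,0],"roll": 0,"grip": -1}], "newtons": 3}}

```text
time_s: 29.05
ee_pos: [0.4084, -0.296, 0.1974]
eef_rot: [-1.574, -0.005, -0.161]
force: [-0.3, -0.7, 0.0]
grip_width: 0.0942
```

```bash
python3 -c "
from h import *
i=imaging.camera_info('wrist');im=imaging.camera('wrist')
cv2.imwrite('pics/o14.png',np.hstack([ortho(im,i,.34,.48,-.365,-.225,.004,.0004),ortho(im,i,.34,.48,-.365,-.225,.038,.0004)]))
plan(.5,.0,.2,.0693,10)"
```

```text
at [ 0.4077 -0.2955  0.195 ] [-1.5719 -0.002  -0.1607] t 29.1 F [-0.5897  0.5517 -0.2739] w 0.09386946076412696 step mm 30.95932042893318
0 [0.0044, -0.0005, 0.0306] -0.023
1 [0.0051, -0.0005, 0.0305] -0.023
2 [0.0058, -0.0005, 0.0304] -0.023
3 [0.0065, -0.0005, 0.0303] -0.023
4 [0.0072, -0.0005, 0.0301] -0.023
5 [0.0079, -0.0005, 0.0299] -0.023
6 [0.0086, -0.0005, 0.0297] -0.023
7 [0.0092, -0.0005, 0.0295] -0.023
8 [0.0099, -0.0005, 0.0293] -0.023
9 [0.0106, -0.0005, 0.0291] -0.023
```

View pics/o14.png

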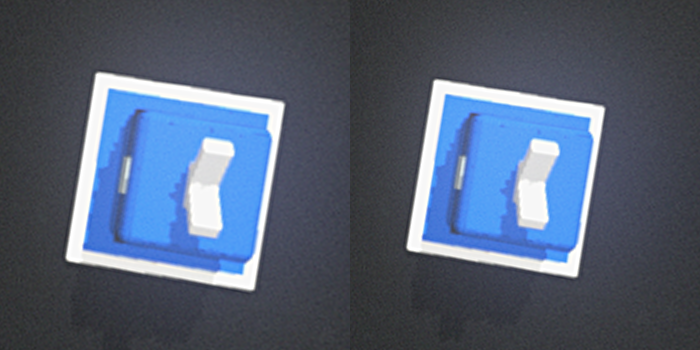

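Blue box: lid centre ≈(0.407,-0.2946), mat (0.4076,-0.2949); square and centred. Now the case.

Request:
{"name": "apply_moves", "arguments": {"deltas": [{"dp": [0.0044,-0.0005,0.0306],"roll": -0.023,"grip": -1},{"dp": [0.0051,-0.0005,0.0305],"roll": -0.023,"grip": -1},{"dp": [0.0058,-0.0005,0.0304],"roll": -0.023,"grip": -1},{"dp": [0.0065,-0.0005,0.0303],"roll": -0.023,"grip": -1},{"dp": [0.0072,-0.0005,0.0301],"roll": -0.023,"grip": -1},{"dp": [0.0079,-0.0005,0.0299],"roll": -0.023,"grip": -1},{"dp": [0.0086,-0.0005,0.0297],"roll": -0.023,"grip": -1},{"dp": [0.0092,-0.0005,0.0295],"roll": -0.023,"grip": -1},{"dp": [0.0099,-0.0005,0.0293],"roll": -0.023,"grip": -1},{"dp": [0.0106,-0.0005,0.0291],"roll": -0.023,"grip": -1}]}}

```text
time_s: 30.35
ee_pos: [0.4995, 0.001, 0.1974]
eef_rot: [-1.57, 0.003, 0.07]
force: [0.4, -0.4, -0.3]
grip_width: 0.0939
```

Request:
{"name": "apply_moves", "arguments": {"deltas": [{"dp": [0,0,0],"roll": 0,"grip": -1},{"dp": [0,0,0],"roll": 0,"grip": -1}]}}

```text
time_s: 30.6
ee_pos: [0.4993, -0.0004, 0.1981]
eef_rot: [-1.571, 0.002, 0.069]
force: [-0.1, -0.1, 0.8]
grip_width: 0.094
```

```bash
python3 -c "
from h import *
o=ctrl.get_obs();print(o['ee_pos'],o['eef_rot'])
i=imaging.camera_info('wrist');im=imaging.camera('wrist');cv2.imwrite('pics/w15.png',im);np.save('pics/w15.npy',i['world_from_camera'])
a=ortho(im,i,.45,.55,-.08,.12,.036,.0004)
m=mask(a,[0,0,90],[180,90,255])
for c in blobs(m,2000):
    (x,y),s,t=cv2.minAreaRect(c); print('case',.55-y*.0004,.12-x*.0004,np.array(s)*.4,t)
cv2.imwrite('pics/o15.png',np.vstack([a,cv2.cvtColor(m,cv2.COLOR_GRAY2BGR)]))
"
```

```text
[ 0.4993 -0.0004  0.1981] [-1.5707  0.0018  0.0691]
case 0.4999441589355469 0.02238173217773437 [ 60.4175 150.3313] 85.91438293457031
```

View pics/o15.png

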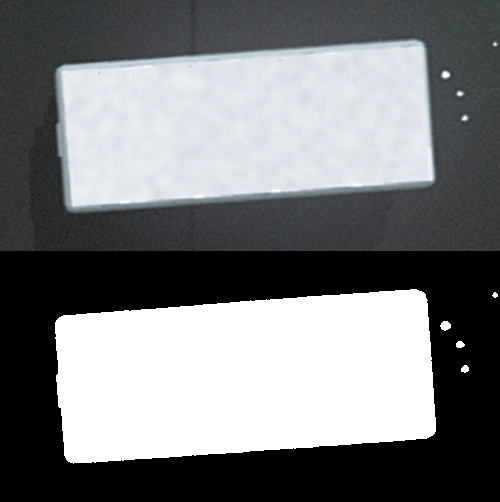

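Case top: (0.4999, 0.0222), yaw 0.0714, 60.4x150.3 mm as specified.

Request:
{"name": "apply_moves", "arguments": {"deltas": [{"dp": [0.0012,0.03,0.012],"roll": -0.0022,"grip": -1},{"dp": [0.001,0.05,0.0105],"roll": 0,"grip": -1},{"dp": [0,0.05,0],"roll": 0,"grip": -1},{"dp": [0,0.03,0],"roll": 0,"grip": -1},{"dp": [0,0.012,0],"roll": 0,"grip": -1},{"dp": [0,0.003,0],"roll": 0,"grip": -1},{"dp": [0,0,0],"roll": 0,"grip": -1}]}}

```text
time_s: 31.52
ee_pos: [0.501, 0.0223, 0.0251]
eef_rot: [-1.571, -0.001, 0.071]
force: [0.5, 0.0, -0.3]
grip_width: 0.0939
```

```bash
python3 -c "
from h import *
plan(.4999,.0222,.018,.0714,1)"
```

```text
at [0.501  0.0223 0.0251] [-1.571  -0.0015  0.0712] t 31.525 F [ 0.5017  0.0429 -0.307 ] w 0.09386282333005297 step mm 7.166258423628832
0 [-0.0011, 0.0071, -0.0001] -0.0002
```

Request:
{"name": "apply_moves", "arguments": {"deltas": [{"dp": [-0.0008,0.005,0],"roll": 0,"grip": 0},{"dp": [0,0.0015,0],"roll": 0,"grip": 0},{"dp": [0,0,0],"roll": 0,"grip": 1},{"dp": [0,0,0],"roll": 0,"grip": 1},{"dp": [0,0,0],"roll": 0,"grip": 1},{"dp": [0,0,0],"roll": 0,"grip": 1},{"dp": [0,0,0],"roll": 0,"grip": 1}], "newtons": 6}}

```text
time_s: 32.4
ee_pos: [0.4997, 0.0225, 0.0178]
eef_rot: [-1.571, -0.0, 0.072]
force: [-0.1, 1.4, 1.9]
grip_width: 0.0602
```

Request:
{"name": "apply_moves", "arguments": {"deltas": [{"dp": [0,0,0],"roll": 0,"grip": 1},{"dp": [0,0,0],"roll": 0,"grip": 1},{"dp": [0,-0.003,0],"roll": 0,"grip": 1},{"dp": [0,-0.01,0],"roll": 0,"grip": 1},{"dp": [0,-0.03,0],"roll": 0,"grip": 1},{"dp": [0,-0.05,0],"roll": 0,"grip": 1},{"dp": [0,-0.05,0],"roll": 0,"grip": 1},{"dp": [0,-0.027,0],"roll": 0,"grip": 1},{"dp": [0,0,0],"roll": 0,"grip": 1}], "newtons": 40}}

```text
time_s: 33.52
ee_pos: [0.5001, 0.0225, 0.1894]
eef_rot: [-1.571, -0.003, 0.072]
force: [0.4, -0.7, -5.0]
grip_width: 0.0597
```

```bash
python3 -c "
from h import *
w=.1577; plan(.426+.12*np.sin(w),.3005-.12*np.cos(w),.18,w,6)"
```

```text
at [0.5001 0.0225 0.1894] [-1.5711 -0.0034  0.0715] t 33.525 F [ 0.3513 -0.7366 -4.981 ] w 0.05968086848534588 step mm 28.17270502341397
0 [-0.0073, 0.0016, 0.0272] -0.0144
1 [-0.0069, 0.0016, 0.0273] -0.0144
2 [-0.0065, 0.0016, 0.0274] -0.0144
3 [-0.0061, 0.0016, 0.0275] -0.0144
4 [-0.0057, 0.0016, 0.0275] -0.0144
5 [-0.0053, 0.0016, 0.0276] -0.0144
```

```bash
python3 -c "
from h import *
i=imaging.camera_info('wrist');i['world_from_camera']=np.load('pics/w9.npy');im=cv2.imread('pics/w9.png')
a=ortho(im,i,.33,.52,.18,.42,.004,.0004);cv2.imwrite('pics/o16.png',a)
for lo,hi,n in (([0,0,150],[180,75,255],'wh'),([85,15,90],[120,120,255],'gr')):
  for c in blobs(mask(im,lo,hi),3000): print(n,c.reshape(-1,2).mean(0),rect(i,c,.004))
"
```

```text
wh [406.3242 348.1911] [668.6377  72.0638  41.2069 144.95     1.0926]
wh [219.4608 348.2321] [489.8985 112.8684 145.3029  41.7689  62.9919]
wh [315.1518 111.2304] [628.6029 298.3465  76.3308  76.7347  77.1216]
wh [ 82.2821 162.196 ] [426.4458 301.7862  87.5095 176.7033   8.7275]
wh [572.5431  20.2402] [848.3682 319.572   40.8838 101.9923  80.5452]
gr [301.1478 436.8197] [553.7267 -18.2378  97.2858 283.8722  78.0153]
gr [ 79.778 162.266] [425.3363 301.8495  75.1562 164.9482   8.7531]
```

```bash
python3 -c "
from h import *
w=.155; plan(.4262+.14*np.sin(w),.3015-.14*np.cos(w),.185,w,6)"
```

```text
at [0.5001 0.0225 0.1894] [-1.5711 -0.0034  0.0715] t 33.525 F [ 0.3513 -0.7366 -4.981 ] w 0.05968086848534588 step mm 25.02197438983749
0 [-0.007, 0.0007, 0.024] -0.0139
1 [-0.0067, 0.0007, 0.0241] -0.0139
2 [-0.0063, 0.0007, 0.0242] -0.0139
3 [-0.006, 0.0007, 0.0243] -0.0139
4 [-0.0057, 0.0007, 0.0244] -0.0139
5 [-0.0053, 0.0007, 0.0244] -0.0139
```

Request:
{"name": "apply_moves", "arguments": {"deltas": [{"dp": [-0.007,0.0007,0.024],"roll": -0.0139,"grip": 1},{"dp": [-0.0067,0.0007,0.0241],"roll": -0.0139,"grip": 1},{"dp": [-0.0063,0.0007,0.0242],"roll": -0.0139,"grip": 1},{"dp": [-0.006,0.0007,0.0243],"roll": -0.0139,"grip": 1},{"dp": [-0.0057,0.0007,0.0244],"roll": -0.0139,"grip": 1},{"dp": [-0.0053,0.0007,0.0244],"roll": -0.0139,"grip": 1},{"dp": [0,0,0],"roll": 0,"grip": 1},{"dp": [0,0,0],"roll": 0,"grip": 1}]}}

```text
time_s: 34.52
ee_pos: [0.4472, 0.1628, 0.1825]
eef_rot: [-1.571, 0.001, 0.155]
force: [-0.3, 0.5, -3.5]
grip_width: 0.0596
```

```bash
python3 -c "
from h import *
o=ctrl.get_obs();print(o['ee_pos'],o['eef_rot'])
i=imaging.camera_info('wrist');im=imaging.camera('wrist');cv2.imwrite('pics/w17.png',im);np.save('pics/w17.npy',i['world_from_camera'])
for c in blobs(mask(im,[0,0,150],[180,75,255]),3000): print(c.reshape(-1,2).mean(0),rect(i,c,.004))
plan(.4262,.3015,.045,.155,8)
"
```

```text
[0.4472 0.1628 0.1825] [-1.5711  0.0015  0.1548]
[314.2949 463.1831] [488.875  -98.047  131.3468  34.1177   8.9666]
[203.05 353.15] [361.4933  21.7482 145.5745  42.1277  81.2749]
[ 22.2821 300.2339] [207.126   36.3576 229.8765  75.1017  85.553 ]
[342.6327 291.3255] [492.9816 102.0106 203.8886 251.6543   9.2247]
[313.8343  68.5148] [430.2544 274.5527  86.6855 102.4483   8.8006]
[35.8273 67.1559] [211.2852 244.5268 114.4447  62.8398  89.7159]
at [0.4473 0.1626 0.1827] [-1.5711  0.0011  0.1543] t 34.575 F [ 0.0957 -0.3051 -5.0482] w 0.05970095684717211 step mm 24.591995200947046
0 [0.0001, 0.0172, 0.0176] -0.0001
1 [0.0001, 0.0172, 0.0176] -0.0001
2 [0.0001, 0.0172, 0.0176] -0.0001
3 [0.0001, 0.0172, 0.0176] -0.0001
4 [0.0001, 0.0172, 0.0176] -0.0001
5 [0.0001, 0.0172, 0.0176] -0.0001
6 [0.0001, 0.0172, 0.0176] -0.0001
7 [0.0001, 0.0172, 0.0176] -0.0001
```

Viewer limit reached, so I'm going on with numbers. The mat's sides give a centreline consistent with x = 0.4261 at y = 0.3015, yaw 8.8°.

Request:
{"name": "apply_moves", "arguments": {"deltas": [{"dp": [0.0001,0.01,0.0176],"roll": 0,"grip": 1},{"dp": [0.0001,0.02,0.0226],"roll": 0,"grip": 1},{"dp": [0.0001,0.02,0.0226],"roll": 0,"grip": 1},{"dp": [0.0001,0.02,0.0226],"roll": 0,"grip": 1},{"dp": [0.0001,0.025,0.0226],"roll": 0,"grip": 1},{"dp": [0.0001,0.025,0.0186],"roll": 0,"grip": 1},{"dp": [0.0001,0.012,0.0106],"roll": 0,"grip": 1},{"dp": [0.0001,0.006,0.0036],"roll": 0,"grip": 1},{"dp": [0,0,0],"roll": 0,"grip": 1},{"dp": [0,0,0],"roll": 0,"grip": 1}]}}

```text
time_s: 35.83
ee_pos: [0.4269, 0.3022, 0.0462]
eef_rot: [-1.57, -0.001, 0.154]
force: [0.2, -0.4, -4.3]
grip_width: 0.0595
```

```bash
python3 -c "
from h import *
i=imaging.camera_info('wrist');im=imaging.camera('wrist');cv2.imwrite('pics/w18.png',im)
for n,lo,hi in (('w',[0,0,150],[180,75,255]),):
  for c in blobs(mask(im,lo,hi),500): 
    q=world(i,c.reshape(-1,2),.004); print(c.reshape(-1,2).mean(0),rect(i,c,.004))
plan(.4261,.3015,.0222,.154,1)
"
```

```text
[313.8136 463.1797] [447.0141 176.5381  80.3936  20.7334   8.7508]
[607.3595 331.5811] [599.6061 288.5166  45.4125 101.7561  23.2552]
[297.9227 246.6019] [426.3326 304.0299 169.6789 171.7706   8.8305]
at [0.4269 0.3023 0.0462] [-1.5704 -0.0011  0.1543] t 35.875 F [-0.8409 -0.4978 -3.3571] w 0.05987304267441564 step mm 23.997249010657516
0 [-0.0009, 0.024, -0.0006] 0.0003
```

```bash
python3 -c "
from h import *
i=imaging.camera_info('wrist');im=cv2.imread('pics/w18.png');o=ctrl.get_obs();p=o['ee_pos'][:2]
w=o['eef_rot'][2];ex=np.array([np.cos(w),np.sin(w)]);ez=np.array([-np.sin(w),np.cos(w)])
c=max([c for c in blobs(mask(im,[0,0,150],[180,75,255]),500) if 200<c.reshape(-1,2).mean(0)[0]<400],key=cv2.contourArea)
q=world(i,c.reshape(-1,2),.004)[:,:2]-p
u=q@ex*1000;v=q@ez*1000
print('far v by u',[ (k,round(v[(abs(u-k)<4)].max(),1)) for k in (-35,-20,0,20,35)])
for k in (70,75,80,84): s=abs(v-k)<2; print(k,u[s].min(),u[s].max())
q=world(i,c.reshape(-1,2),o['ee_pos'][2]+.0182)[:,:2]-p
"
```

```text
far v by u [(-35, np.float64(87.7)), (-20, np.float64(87.7)), (0, np.float64(87.6)), (20, np.float64(87.6)), (35, np.float64(87.7))]
70 -43.78350157659986 41.86991200581193
75 -43.91206647247053 41.63328457429561
80 -43.736208736345525 41.86379435099949
84 -43.922975106813304 42.006036177447065
```

Mat seen in tool frame: centre at u=-1.0 mm, v=-0.3 mm, sides parallel. I'll correct and lower.

Request:
{"name": "apply_moves", "arguments": {"deltas": [{"dp": [-0.001,0.01,0],"roll": 0,"grip": 1},{"dp": [0,0.008,0],"roll": 0,"grip": 1},{"dp": [0,0.003,0],"roll": 0,"grip": 1},{"dp": [0,0.001,0],"roll": 0,"grip": 1},{"dp": [0,0,0],"roll": 0,"grip": 1},{"dp": [0,0,0],"roll": 0,"grip": 1}]}}

```text
time_s: 36.62
ee_pos: [0.4256, 0.3024, 0.0236]
eef_rot: [-1.571, -0.0, 0.155]
force: [0.1, -0.7, -3.6]
grip_width: 0.0597
```

Request:
{"name": "apply_moves", "arguments": {"deltas": [{"dp": [0.0003,0.0005,-0.0005],"roll": 0,"grip": 1},{"dp": [0,0.0004,0],"roll": 0,"grip": 1},{"dp": [0,0.0004,0],"roll": 0,"grip": 1},{"dp": [0,0.0003,0],"roll": 0,"grip": 1},{"dp": [0,0,0],"roll": 0,"grip": 1}]}}

```text
time_s: 37.25
ee_pos: [0.4259, 0.3019, 0.0219]
eef_rot: [-1.571, -0.0, 0.155]
force: [0.1, -0.3, -4.1]
grip_width: 0.0593
```

Request:
{"name": "apply_moves", "arguments": {"deltas": [{"dp": [0,0.0004,0],"roll": 0,"grip": 1},{"dp": [0,0.0003,0],"roll": 0,"grip": 1},{"dp": [0,0,0],"roll": 0,"grip": 1}]}}

```text
time_s: 37.62
ee_pos: [0.4259, 0.3019, 0.0218]
eef_rot: [-1.571, -0.0, 0.155]
force: [-4.3, -3.7, 8.6]
grip_width: 0.0595
```

Contact; release and rise clear.

Request:
{"name": "apply_moves", "arguments": {"deltas": [{"dp": [0,0,0],"roll": 0,"grip": 1},{"dp": [0,0,0],"roll": 0,"grip": 0.0},{"dp": [0,0,0],"roll": 0,"grip": -0.5},{"dp": [0,0,0],"roll": 0,"grip": -1},{"dp": [0,0,0],"roll": 0,"grip": -1},{"dp": [0,-0.02,0],"roll": 0,"grip": -1},{"dp": [0,-0.05,0],"roll": 0,"grip": -1},{"dp": [0,-0.06,0],"roll": 0,"grip": -1},{"dp": [0,-0.05,-0.03],"roll": 0,"grip": -1},{"dp": [0,0,-0.04],"roll": 0,"grip": -1}], "newtons": 3}}

```text
time_s: 38.88
ee_pos: [0.4378, 0.2328, 0.2049]
eef_rot: [-1.569, -0.007, 0.156]
force: [2.0, 0.1, -1.6]
grip_width: 0.0942
```

Request:
{"name": "apply_moves", "arguments": {"deltas": [{"dp": [0,0,0],"roll": 0,"grip": -1},{"dp": [0,0,0],"roll": 0,"grip": -1}]}}

```text
time_s: 39.12
ee_pos: [0.4366, 0.233, 0.201]
eef_rot: [-1.571, 0.0, 0.155]
force: [0.3, 1.0, 0.0]
grip_width: 0.094
```

```bash
python3 -c "
from h import *
o=ctrl.get_obs();print(o['ee_pos'],o['time_s'])
i=imaging.camera_info('wrist');im=imaging.camera('wrist');cv2.imwrite('pics/w19.png',im)
for c in blobs(mask(im,[0,0,150],[180,75,255]),3000): print('mat',rect(i,c,.004))
for n,lo,hi in (('light',[0,0,200],[180,75,255]),('lid',[0,0,150],[180,25,255])):
  for c in blobs(cv2.morphologyEx(mask(im,lo,hi),cv2.MORPH_OPEN,np.ones((9,9))),2000): print(n,rect(i,c,.04))
t=imaging.camera('top');it=imaging.camera_info('top');cv2.imwrite('pics/t19.png',t)
i=it;im=t
for c in blobs(mask(im,[50,110,50],[75,255,255]),10):print('green',c.reshape(-1,2).mean(0),rect(i,c,.006)[:4])
a=cv2.imread('pics/top0.png')
for n,s in (('beaker',np.s_[145:190,335:385]),('marker',np.s_[312:332,290:365])):
  print(n,cv2.absdiff(a[s],t[s]).mean(),(cv2.absdiff(a[s],t[s]).max(2)>60).mean())
"
```

```text
[0.4366 0.233  0.201 ] 39.125
mat [614.4697 118.245   32.1515 187.214   47.5386]
mat [307.7868  65.5812 188.1524  47.5197  59.6285]
mat [171.061  100.3497 142.4572  48.7471  85.5092]
mat [426.0721 301.2063  86.6634 176.8943   8.8108]
mat [199.0132 296.634  162.03    86.8732  89.2518]
light [185.7508 121.1278 125.9645  23.6792  85.447 ]
light [426.5646 300.9937  55.8749 144.2858   8.9667]
light [221.0365 304.3024 134.2666  77.7568  89.4051]
lid [598.4173 135.2564  28.9671 160.1498  47.5157]
lid [311.517   92.2784 162.5691  29.0756  60.3673]
lid [186.2722 122.3465 128.4504  24.6645  85.5092]
lid [425.7359 300.8257  54.6176 144.2587   8.8445]
lid [221.1012 298.9467 145.1627  78.3175  89.2627]
green [382.     226.5818] [ 570.146  -149.6284   45.7892   81.0957]
green [418.5 207. ] [ 614.6072 -227.6127    6.4465   13.1925]
green [449.7701 200.6496] [ 626.6327 -295.4536   61.4411  112.2512]
beaker 5.724888888888889 0.0
marker 5.640444444444444 0.0
```

```bash
python3 -c "
from h import *
t=cv2.imread('pics/t19.png')
for f in ('t12','t13'):
  a=cv2.imread(f'pics/{f}.png')
  for n,s in (('cradle',np.s_[175:230,405:495]),('redmat',np.s_[170:222,148:200])): print(f,n,(cv2.absdiff(a[s],t[s]).max(2)>60).mean())
print(ctrl.get_obs()['joint_vel']); print(ctrl.hand_in())
"
```

```text
t12 cradle 0.0
t12 redmat 0.05695266272189349
t13 cradle 0.0
t13 redmat 0.05695266272189349
[ 0.0031 -0.0013 -0.0005 -0.0007  0.0007 -0.003 ]
the job is handed in; nothing more can be done
None
```

The job is done and handed in at about 39 s, inside the 109 s limit. The column is in both V-notches of the large green cradle, then red box on red mat, blue box on blue mat, and the long grey case last on the long grey mat. All were lowered to light contact, at most about 9 N, before release.

| Item | Last check |
|---|---|
| Column | Seated in both notches in the picture; cradle area unchanged in the top camera up to the end |
| Red box | Square and within about 1 mm of centre on the mat, judged by eye from the wrist picture |
| Blue box | Within about 0.5 mm of mat centre, by eye from the wrist picture |
| Grey case | Within about 0.5 mm and 0.2° of the mat, measured from the wrist camera |
| Beaker and marker | No change between the first and last top pictures |

These checks disagreed or were incomplete:
- **Camera offset:** the top camera reads about 1.5–2 mm different in x from the wrist camera. I used the wrist camera because it agreed with the gripper to 0.2 mm on the held column.
- **Red box in the top camera:** its lid corner read about 2–4 mm off from expected, which I put down to reading a seam below the lid. I trusted the wrist picture.
- **Red mat area:** about 6% of its pixels differ between the top pictures after placing and the final one. I think that is the arm's shadow with the arm close by, but I did not confirm it. The picture limit of 16 was already used up.

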